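# Load, sort and close the test-tile drying box

### The arm

A 6-joint arm with a two-finger parallel gripper is mounted at the origin on the work surface. World frame = base frame: x ahead of the robot, y to its left, z up, the work surface at z = 0. Lengths are in m, angles in degrees, forces in N, time in s.
With the tool pointing down it reaches from about 0.3 to 0.85 m from the base axis. Payload 4.2 kg.
Tool frame: the origin (TCP) lies midway between the tips of the shut fingers; the grasp point (between the pads) lies 19 mm behind it; z points along the fingers, y is the direction in which the jaws open and shut (so a half turn about z gives the same grasp; the last joint's range is limited). The gripper opens to 91 mm and grips with 3 to 60 N. Pads are 32 mm wide; open, the fingers measure 118 mm over their backs; the gripper's body (76 mm by 178 mm) begins 60 mm behind the grasp point.
Start: joints at [-72.651, 18.312, 89.639, -0, 72.044, -1.146], TCP at [0.182, -0.545, 0.214] pointing down, gripper open.
Joint ranges: [-177.97, 177.97], [-48.28, 115.42], [12.27, 149.76], [-77.06, 257.06], [2.81, 150.46], [-146.56, 146.56]. Speed limits (degrees/s): [147.25, 147.25, 180, 180, 180, 180].

### API

Orientations are given as a 3x3 rotation matrix whose columns are the frame's x, y, z axes.
In Python, from cell import bot, capture, camera_info, ticket, trace, pinpoint gives the robot as it stands.
- The arm moves only by the tool step_arm, never from a script. Its argument "commands" is a list of rows, each a list of 3 entries, a list of its own where there are three numbers: the shift along the tool's x, y, z in mm, then the turn, a rotation vector about the tool's x, y, z in rad, then the opening in per cent of the stroke, from 0 (shut) to 100 (fully open). A call has 1 to 20 rows; each row shifts and turns the commanded pose from where the row before left it, along the tool's axes as they then stand; what a row does not reach is not made up. A row lasts 1/10 s, in which the tool goes at most 50 mm and 8.59 degrees, less where a joint would pass 70% of its speed; a pose out of reach is approached as far as the arm can. A call with a gripper value outside its range is refused whole. The fingers move at their own pace and stop on an object; "newtons" is the grip in N (left out, the last holds). Time passes only in rows, so rows that do not move let the fingers close. It gives the time, the measured TCP pose, the force and the opening at its end, in the units of the state.
- bot.state(): the state, without advancing time (a new reading comes with each control period).
- capture(name): name is "scene" or "top" or "wrist"; returns (picture, depth): 384x512x3 uint8, red, green, blue; 384x512 float32, m along the optical axis (not along the pixel's ray), 0 where there is no reading.
- camera_info(name): a dict with "fx", "fy", "cx", "cy" (pixels), "camera_from_world" (4x4, takes a point from world to camera coordinates). Camera axes: x right, y down, z forward; pixel columns grow to the right and rows downward; lengths in m; the calibration is good to about 2 mm. A picture is of the moment at which its call begins: read the wrist's pose just before it. camera_info takes no time and is no camera call; for the wrist camera it gives the pose at the moment of the call.
- ticket.close_job(): hands the job in, once; it reports no verdict.
Trained networks look in the newest picture that a camera, given by its name, has taken for a name from the list of things; names that differ only in an ending like _2 or _b are one class to them, and where a whole thing is asked for, a point or a joint stands for the part that bears it (a point fixed in the world has none). Each returns a list of dicts, best first, with "confidence" (0 to 1); they miss things now and then, are a little off and sometimes report something else, mostly with a low value. They report only what shows in the picture. A call takes as long as a camera call. They do not tell look-alikes from the thing itself.
- trace(camera, query): "mask" (384x512 bool, what is visible of it) and "bbox" ([left, top, right, bottom] as shares, 0 to 1, of the picture: columns of its width, rows of its height, round what is visible of it).
- pinpoint(camera, query): "position" ([column, row] as shares, 0 to 1, of the picture: columns of its width, rows of its height: a listed point, or the origin of a listed thing).
The state is a dict: "time": time; "joints": joint angles; "dq": joint speeds; "joint_torque": joint torques, N m; "eef_pos": TCP position; "ee_rot": TCP orientation; "force": force on the tool from outside, world axes, zero at the start; "torque": the same for the moment, N m; "finger_gap": finger opening in m.
Only numpy, scipy, OpenCV 4.12 (cv2) and the standard library are available. Lean on these libraries where they do the work, as an engineer would, in place of code of your own. Each camera call takes 0.05 s, during which the arm holds its last target.

### The job

Hang every sound clay test tile from the ware board inside the drying box, each by its bent lip over the box's low long rim with its foot inside, and put the misfits (any tile with no lip, or clearly shorter than the rest) into the wooden scrap crate. Once all tiles are sorted, put the lid on the box so that it sits fully home, then swing the clamp down onto the lid. Do not disturb the little pot on the board, the mug or the glaze jar.

Things in the scene. Friction and masses are not known exactly. Their poses are not given: they have to be found in the camera images.
- drybox: (all sizes in mm) grey drying box, fixed, open top, outside 310 (x) x 160 (y), walls, floor 6; origin: underside centre. Tall walls (top z=155) at both x ends and at -y; the +y wall is low (rim z=105, wall y 74..80). A hung tile has the box's axes, foot inside (-y), origin at z=28, y=62..70; four fit, e.g. at x=-105, -35, 35, 105. Clamp outside the -y wall at x=100.
- low_rim (a point): middle of the low rim of the box, on top of the wall (centre of its thickness).
- clamp (a joint): hinged steel clamp arm on the box: 0 = lying level on the seated lid, grows as it swings up and outward (-y of the box), 1.57 = upright, starts open at 1.7 to 2.0, range -0.06..2.2; keep it above 1.65 while the lid goes on. It stays where left (friction about 0.12 N m: 1 to 2 N at the tip).
- clamp_hinge (a point): hinge point of the clamp, box frame (100, -108, 173); the hinge line runs along the box's x; its bracket is 40 wide.
- clamp_tip (a point): end of the clamp arm, 90 from the hinge, on the arm's mid-line; the arm is a bar 24 wide and 12 thick, with a rubber pad 6 thick below its last 18; its frame's y points along the arm and z away from the lid side.
- lid: white plastic lid 330 (x) x 180 (y), 350 g, starts flat on the table. Origin: centre, at the skirt's lower edge. Skirt 12 deep, inside 322 x 172 (6 play all round the box); plate z 12..18; wooden bar handle on it 90 (x) x 14 (y), z 18..50. Either way round fits. Fully home: level, origin at z=143 in the box frame.
- board: wooden ware board 310 x 250 x 15 thick on the table, fixed, carrying the tiles. Origin: centre of underside.
- crate: open wooden scrap crate, fixed, 200 (x) x 130 (y) x 60 high, walls and floor 6. Origin: centre of underside.
- tile_a: sound bisque test tile; origin under its plate's centre, z up. Plate 50 (x) x 8 (y) x 85 high; foot 12 thick to y=-55; top bridge 8 thick (z 77..85) to y=24, ends in a down-turned lip (y 18..24, z 61..85): slot under it y 4..18. Pinch tab on top over the plate: 30 (x) x 12 (y), z 85..115. 120 g. Starts standing on the board, lip towards about +y world; absent in some runs.
- tile_b: another sound test tile, exactly like tile_a (same sizes, same frame); absent in some runs.
- tile_c: another sound test tile, exactly like tile_a (same sizes, same frame); absent in some runs.
- tile_d: another sound test tile, exactly like tile_a (same sizes, same frame); absent in some runs.
- odd_nolip: misfit test tile: same clay and same shape, size and frame as the sound tiles (85 high, pinch tab z 85..115, foot on -y) but with no bent lip at all. About 120 g. Starts standing on the board. Absent in some runs.
- odd_short: misfit test tile: same clay and frame as the sound tiles, with lip and foot, but only 62 high instead of 85 (pinch tab z 62..92, lip turned down to z = 38). About 120 g. Starts standing on the board. Absent in some runs.
- pinch_pot: bystander, leave alone: little terracotta pot, 42 wide, 45 high, on the ware board; origin at its underside's centre.
- mug: bystander, leave alone: blue mug, 76 wide, 85 high; origin at its underside's centre.
- glaze_jar: bystander, leave alone: amber glaze jar, 70 wide, 100 high; origin at its underside's centre.
Things that resemble listed ones, but are neither listed nor needed, are in the scene too. What is shaped like the tile_c but pink or purple is not meant.

How it is judged:
By the outcome, as a careful person would: the job done as asked, in the order asked, and still so for the second after the job is handed in, with the robot touching nothing.
Of tile_a, tile_b, tile_c, tile_d only 3 to 4 are there at a start; the rules pass over those that are not, and their reading is None.
Of odd_nolip, odd_short only 1 to 2 are there at a start; the rules pass over those that are not, and their reading is None.
At some moment in a run one of lid may be knocked a few centimetres aside while the robot is not near it.
It also fails if it takes over 210 s, if anything falls off the work surface, if the arm or the gripper's body presses on something with over 40 N, if the wrist force passes 120 N, or if a joint passes its speed limit or range.

## Working session

There is one attempt and no reset: what is moved stays moved. The work goes in short steps, Python scripts to look and compute and a tool call to move; the robot and the scene stay as the last step left them, time stands still between calls to the robot, and variables do not carry over. Pictures are saved under pics/ and viewed, and the job is handed in when it is done.

Besides the shell and the picture viewer there is one more tool, called after ">>>" as name(argument=value, ...), one argument or row to a line, values as JSON. step_arm: Moves the arm, as the interface text tells. Its arguments: {"type":"object","properties":{"commands":{"type":"array"},"newtons":{"type":"number"}},"required":["commands"]}

```bash
ls; mkdir -p pics
cat > h.py <<'E'
import numpy as np, cv2
from cell import bot, capture, camera_info, ticket, trace, pinpoint
def save(n,img): cv2.imwrite('pics/'+n+'.png',cv2.cvtColor(img,cv2.COLOR_RGB2BGR))
def cloud(name,d,ci=None):
    ci=ci or camera_info(name); v,u=np.mgrid[:384,:512]
    P=np.stack([(u-ci['cx'])/ci['fx']*d,(v-ci['cy'])/ci['fy']*d,d,np.ones_like(d)],-1)
    W=P@np.linalg.inv(ci['camera_from_world']).T
    W=W[...,:3]; W[d==0]=np.nan
    return W
E
python3 - <<'E'
from h import *
for n in ['scene','top']:
    p,d=capture(n); save(n+'0',p); np.savez(n+'0.npz',p=p,d=d)
    ci=camera_info(n);print(n,np.linalg.inv(ci['camera_from_world'])[:3].round(3),ci['fx'])
print(bot.state())
E
```

```text
pics
scene [[-0.778  0.392 -0.492  1.151]
 [ 0.629  0.498 -0.598  0.814]
 [ 0.01  -0.774 -0.633  0.98 ]] 464.7818797825073
top [[-0.057 -0.977  0.206  0.232]
 [-0.998  0.054 -0.016  0.034]
 [ 0.005 -0.206 -0.978  1.408]] 379.2868453103912
{'time': 0.1, 'joints': array([-7.26519988e+01,  1.83483576e+01,  8.96981483e+01,  4.42196435e-04,
        7.20444204e+01, -1.14558466e+00]), 'dq': array([ 0.01651747, -0.07732866, -0.17108071,  0.02943878,  0.13939204,
       -0.01209141]), 'joint_torque': array([-8.93390225e-04, -4.13335454e+01, -2.32509470e+01,  7.28072086e-02,
        4.20953287e-02, -3.78017899e-05]), 'eef_pos': array([ 0.18226309, -0.54488105,  0.21320914]), 'ee_rot': array([[ 9.48359936e-01,  3.17195860e-01, -4.66183797e-04],
       [ 3.17196200e-01, -9.48358724e-01,  1.51696200e-03],
       [ 3.90645961e-05, -1.58649772e-03, -9.99998741e-01]]), 'force': array([-0.53603714, -0.33913599,  0.07382876]), 'torque': array([ 0.02256814, -0.01336126, -0.0157593 ]), 'finger_gap': 0.09142464762205642}
```

View pics/scene0.png

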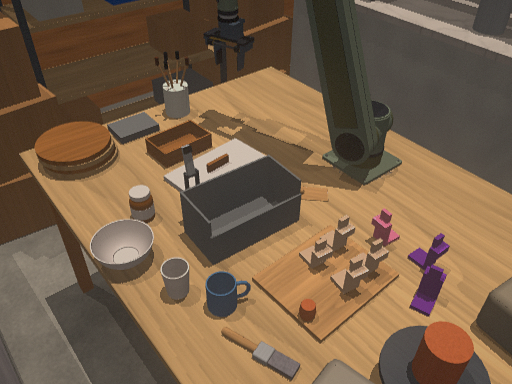

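View pics/top0.png

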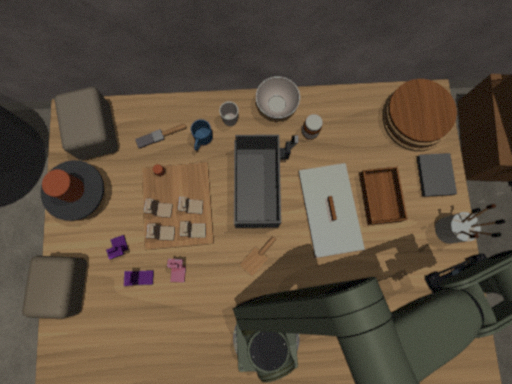

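Run:
```python
from h import *
s=np.load('scene0.npz');t=np.load('top0.npz')
def crop(p,x0,y0,x1,y1,k): return cv2.resize(p[y0:y1,x0:x1],None,fx=k,fy=k,interpolation=cv2.INTER_CUBIC)
save('sc_crop',crop(s['p'],250,200,400,330,5)); save('top_crop',crop(t['p'],130,150,290,260,5))
ci=camera_info('top');W=cloud('top',t['d'])
for q in ['drybox','lid','board','crate','tile_a','odd_nolip','odd_short','pinch_pot','mug','glaze_jar']:
    for r in trace('top',q)[:6]:
        m=r['mask'];b=r['bbox']
        w=W[m];w=w[~np.isnan(w[:,0])]
        print(q,round(r['confidence'],2),(np.array(b)*[512,384,512,384]).round(),m.sum(),np.median(w,0).round(3),w[:,2].max().round(3))
for q in ['low_rim','clamp_hinge','clamp_tip','tile_a','odd_short','odd_nolip']:
    for c in ['top']:
        for r in pinpoint(c,q)[:6]: print(q,r['confidence'],(np.array(r['position'])*[512,384]).round(1))
```

```text
drybox 0.62 [235. 134. 298. 231.] 4422 [ 0.57  -0.002  0.01 ] 0.268
lid 0.88 [295. 165. 364. 259.] 4229 [ 0.434 -0.264  0.019] 0.057
lid 0.58 [232. 132. 301. 232.] 4611 [ 0.569 -0.002  0.01 ] 0.268
board 0.97 [144. 165. 217. 252.] 3982 [0.523 0.3   0.016] 0.107
crate 0.65 [359. 167. 407. 226.] 2266 [ 0.479 -0.467  0.01 ] 0.067
crate 0.29 [288. 137. 300. 153.] 102 [ 0.631 -0.113  0.236] 0.268
tile_a 0.89 [180. 222. 207. 241.] 368 [0.387 0.247 0.032] 0.137
tile_a 0.84 [168. 263. 187. 282.] 311 [0.253 0.302 0.016] 0.12
tile_a 0.83 [145. 224. 173. 241.] 390 [0.384 0.362 0.032] 0.134
tile_a 0.81 [124. 271. 152. 285.] 396 [0.231 0.443 0.017] 0.121
tile_a 0.67 [108. 236. 129. 260.] 366 [0.335 0.509 0.019] 0.122
tile_a 0.62 [143. 197. 169. 220.] 387 [0.471 0.37  0.032] 0.136
odd_short 0.69 [178. 198. 203. 214.] 338 [0.477 0.252 0.031] 0.114
pinch_pot 0.55 [178. 197. 201. 213.] 334 [0.477 0.252 0.031] 0.114
pinch_pot 0.53 [151. 167. 162. 175.] 113 [0.615 0.361 0.059] 0.067
pinch_pot 0.33 [300. 115. 321. 137.] 372 [ 0.74  -0.21   0.097] 0.109
mug 0.61 [192. 118. 214. 153.] 505 [0.763 0.206 0.041] 0.092
glaze_jar 0.79 [302. 116. 321. 138.] 395 [ 0.74  -0.211  0.096] 0.109
low_rim 0.61 [236.3 180.1]
low_rim 0.44 [256.3 183. ]
low_rim 0.37 [312.  133.6]
clamp_hinge 0.92 [286.1 145.8]
clamp_hinge 0.73 [159.5 231.9]
clamp_hinge 0.58 [157.5 171. ]
clamp_tip 0.66 [298.3 139.1]
tile_a 0.86 [192.  230.6]
tile_a 0.84 [138.3 277.5]
tile_a 0.81 [160.6 232.7]
tile_a 0.79 [156.1 210.7]
tile_a 0.77 [179.4 267.9]
tile_a 0.7 [124.2 250.8]
odd_short 0.76 [188.2 205.9]
```

Run:
```python
from h import *
s=np.load('scene0.npz')
W=cloud('scene',s['d'])
for q in ['drybox','lid','board','crate','tile_a','odd_nolip','odd_short','clamp','pinch_pot','mug','glaze_jar']:
    for r in trace('scene',q)[:6]:
        m=r['mask'];b=r['bbox']
        w=W[m];w=w[~np.isnan(w[:,0])]
        print(q,round(r['confidence'],2),(np.array(b)*[512,384,512,384]).round(),m.sum(),np.median(w,0).round(3),w[:,2].max().round(3))
for q in ['low_rim','clamp_hinge','clamp_tip','tile_a','odd_short','odd_nolip']:
        for r in pinpoint('scene',q)[:6]:
            p=np.array(r['position'])*[512,384];print(q,r['confidence'],p.round(1),W[int(p[1]),int(p[0])].round(3))
```

```text
drybox 0.97 [181. 145. 301. 264.] 9080 [ 0.547 -0.032  0.073] 0.265
lid 0.82 [165. 139. 266. 190.] 2006 [ 0.433 -0.276  0.018] 0.203
board 0.58 [254. 226. 399. 342.] 6897 [0.537 0.314 0.014] 0.106
crate 0.98 [148. 120. 215. 171.] 1967 [ 0.475 -0.481  0.028] 0.262
tile_a 0.93 [413. 262. 446. 320.] 1073 [0.337 0.514 0.029] 0.118
tile_a 0.93 [374. 207. 398. 245.] 585 [0.269 0.309 0.066] 0.129
tile_a 0.81 [323. 213. 356. 254.] 584 [0.398 0.258 0.081] 0.132
tile_a 0.69 [411. 229. 450. 269.] 679 [0.242 0.45  0.044] 0.118
tile_a 0.61 [331. 255. 369. 291.] 781 [0.484 0.378 0.077] 0.133
tile_a 0.6 [357. 235. 388. 271.] 574 [0.391 0.372 0.092] 0.132
odd_short 0.81 [301. 240. 334. 265.] 570 [0.49  0.265 0.065] 0.109
clamp 0.73 [180. 147. 196. 181.] 300 [ 0.639 -0.112  0.217] 0.265
pinch_pot 0.67 [296. 300. 316. 323.] 318 [0.627 0.371 0.054] 0.064
mug 0.66 [208. 274. 249. 316.] 1369 [0.755 0.212 0.05 ] 0.088
glaze_jar 0.79 [127. 185. 158. 225.] 787 [ 0.762 -0.196  0.071] 0.104
low_rim 0.76 [258.3 214. ] [0.544 0.079 0.104]
clamp_hinge 0.82 [190.2 170.5] [ 0.641 -0.104  0.194]
clamp_hinge 0.63 [224.8 171.3] [ 0.437 -0.236  0.015]
clamp_tip 0.6 [182.2 143.2] [ 0.451 -0.486  0.003]
tile_a 0.98 [350.8 287. ] [0.483 0.38  0.033]
tile_a 0.92 [430.5 266.1] [ 0.23   0.453 -0.001]
tile_a 0.86 [377.4 238.7] [0.268 0.294 0.006]
tile_a 0.8 [425.1 296.3] [0.338 0.509 0.01 ]
tile_a 0.74 [371.  265.9] [0.398 0.37  0.047]
tile_a 0.69 [192.6 169.7] [ 0.632 -0.108  0.191]
odd_short 0.35 [220.4 167.2] [ 0.435 -0.262  0.016]
odd_nolip 0.62 [239.3 226.1] [0.61  0.079 0.097]
odd_nolip 0.45 [183.3 143.4] [ 0.45  -0.481  0.006]
```

View pics/sc_crop.png

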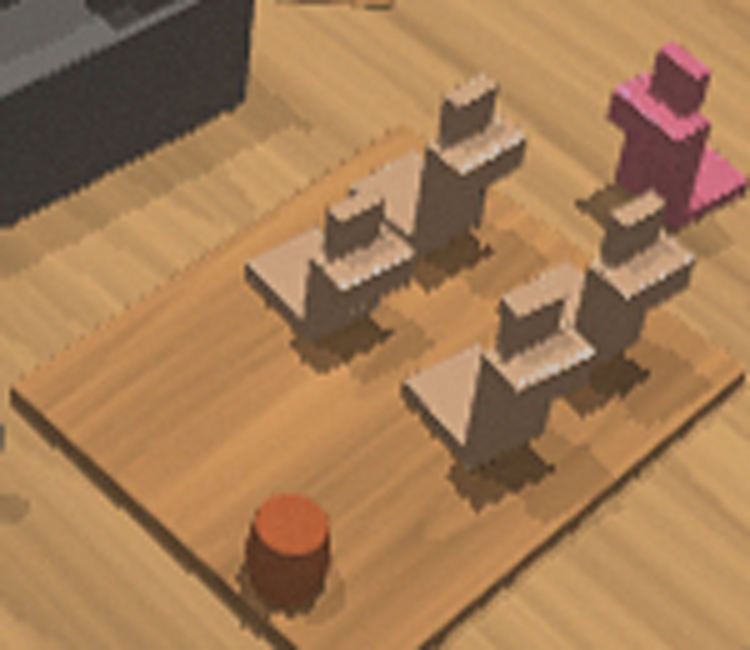

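View pics/top_crop.png

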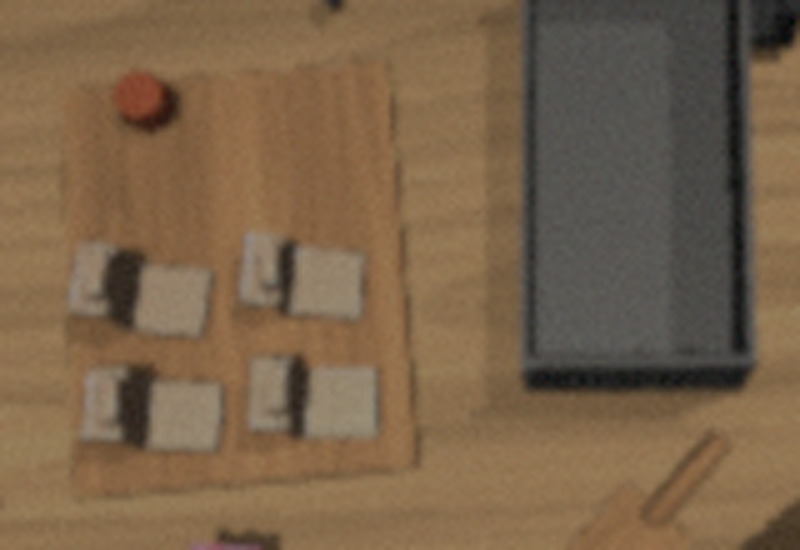

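```bash
cat >> h.py <<'E'
def rect(P):
    r=cv2.minAreaRect((P[:,:2]*1000).astype(np.float32)); return r
def filt(P,k=3,r=0.004):
    from scipy.spatial import cKDTree
    t=cKDTree(P); n=np.array([len(a) for a in t.query_ball_point(P,r)]); return P[n>k]
E
python3 - <<'E'
from h import *
C={}
for n in ['scene','top']:
    d=np.load(n+'0.npz')['d']; C[n]=cloud(n,d).reshape(-1,3); C[n]=C[n][~np.isnan(C[n][:,0])]
def sel(n,x0,x1,y0,y1,z0,z1):
    P=C[n];return P[(P[:,0]>x0)&(P[:,0]<x1)&(P[:,1]>y0)&(P[:,1]<y1)&(P[:,2]>z0)&(P[:,2]<z1)]
for n in C:
    T=sel(n,0.3,.7,.1,.6,-.02,.005)
    print(n,'table z',np.median(T[:,2]),T[:,2].std())
    B=sel(n,.35,.8,-.15,.15,.145,.17); print('box tall',len(B),rect(B), np.percentile(B[:,2],[5,50,95]))
    B=sel(n,.35,.8,.0,.15,.095,.115); print('box low',len(B),rect(B),B.min(0),B.max(0))
    B=sel(n,.2,.62,-.37,-.15,.012,.024); print('lid',len(B),rect(B),np.median(B[:,2]))
    B=sel(n,.3,.55,-.37,-.15,.042,.056); print('handle',len(B),rect(B),np.median(B[:,2]))
    B=sel(n,.35,.62,-.62,-.38,.052,.066); print('crate',len(B),rect(B),np.median(B[:,2]))
    B=sel(n,.5,.75,-.2,-.08,.165,.3); print('clamp',len(B),B[np.argsort(-B[:,2])][:10].round(3))
    for (x,y) in [(.39,.26),(.39,.375),(.475,.375),(.475,.26)]:
        B=sel(n,x-.05,x+.05,y-.05,y+.055,.02,.038);print('foot',(x,y),len(B),rect(B),np.median(B[:,2]))
        B=sel(n,x-.05,x+.05,y-.05,y+.055,.105 if (x,y)!=(.475,.26) else .085,.15);B=filt(B,2,.006);print('  tab',len(B),rect(B),B.min(0).round(3),B.max(0).round(3))
E
```

```text
scene table z -0.0011101675806414746 0.0019348806108362305
box tall 729 ((540.437255859375, -16.717803955078125), (192.1991424560547, 315.7139892578125), 87.21936798095703) [0.14567236 0.15252025 0.15741508]
box low 545 ((546.3413696289062, 44.18596649169922), (92.49868774414062, 311.6656799316406), 89.00956726074219) [0.38973229 0.00063716 0.09506038] [0.70274596 0.09283169 0.11490649]
lid 1706 ((441.67889404296875, -295.6771240234375), (154.43209838867188, 349.4314880371094), 88.30445098876953) 0.01761782393670791
handle 95 ((442.8793640136719, -264.65826416015625), (91.53009796142578, 18.700340270996094), 6.721789360046387) 0.04898797385134346
crate 339 ((478.84576416015625, -459.49981689453125), (204.9580078125, 140.39756774902344), 2.800734519958496) 0.057082903993193934
clamp 349 [[ 0.643 -0.116  0.265]
 [ 0.64  -0.114  0.265]
 [ 0.648 -0.117  0.264]
 [ 0.646 -0.116  0.263]
 [ 0.638 -0.123  0.263]
 [ 0.643 -0.115  0.263]
 [ 0.648 -0.113  0.263]
 [ 0.629 -0.117  0.262]
 [ 0.636 -0.122  0.262]
 [ 0.636 -0.117  0.262]]
foot (0.39, 0.26) 153 ((391.277099609375, 262.9271545410156), 
[... 2626 characters left out ...]
43847656), (12.11004638671875, 27.089006423950195), 83.02220916748047) [0.373 0.361 0.11 ] [0.4   0.376 0.134]
foot (0.475, 0.375) 238 ((474.8843078613281, 375.58099365234375), (98.6527099609375, 101.25728607177734), 0.5901771187782288) 0.0270794978790162
  tab 41 ((474.955078125, 376.6594543457031), (12.012730598449707, 29.925628662109375), 84.98617553710938) [0.46  0.37  0.106] [0.49  0.383 0.136]
foot (0.475, 0.26) 229 ((477.02899169921875, 261.76849365234375), (94.99760437011719, 102.48101043701172), 0.6796828508377075) 0.027583021322157286
  tab 36 ((479.7587585449219, 261.7367248535156), (11.17549991607666, 29.755964279174805), 88.06838989257812) [0.465 0.256 0.091] [0.495 0.267 0.113]
```

```bash
cat > boxfit.py <<'E'
from h import *
from scipy.optimize import least_squares
def loc(P,b):
    c,s=np.cos(b[2]),np.sin(b[2]); d=P[:,:2]-b[:2]
    return np.c_[d[:,0]*c+d[:,1]*s,-d[:,0]*s+d[:,1]*c]
def boxfit(P,b0=(.545,0,-.047)):
    b=np.array(b0)
    for it in range(6):
        L=loc(P,b); z=P[:,2]; tol=.02 if it<2 else .009
        T=(z>.148)&(z<.163); R=(z>.1)&(z<.11)
        mx=T&(abs(abs(L[:,0])-.152)<tol)&(abs(L[:,1])<.07)
        my=T&(abs(L[:,1]+.077)<tol)&(abs(L[:,0])<.06)
        mr=R&(abs(L[:,1]-.077)<tol)&(abs(L[:,0])<.14)
        A,B,D=P[mx],P[my],P[mr]; sg=np.sign(L[mx,0])
        f=lambda q:np.r_[loc(A,q)[:,0]-sg*.152,loc(B,q)[:,1]+.077,loc(D,q)[:,1]-.077]
        b=least_squares(f,b,loss='soft_l1',f_scale=.002).x
    return b,(mx.sum(),my.sum(),mr.sum()),[np.median(f(b)[:len(A)][sg>0]),np.median(f(b)[:len(A)][sg<0]),np.median(loc(B,b)[:,1]),np.median(loc(D,b)[:,1])]
if __name__=='__main__':
    for n in ['scene','top']:
        P=cloud(n,np.load(n+'0.npz')['d']).reshape(-1,3);P=P[~np.isnan(P[:,0])]
        b,c,r=boxfit(P);print(n,b[:2].round(4),np.degrees(b[2]).round(2),c,np.round(r,4))
E
python3 boxfit.py
```

```text
scene [0.5437 0.0055] -2.83 (np.int64(235), np.int64(107), np.int64(240)) [-0.0004  0.0006 -0.0766  0.0771]
top [0.5403 0.0047] -2.61 (np.int64(174), np.int64(65), np.int64(141)) [-0.0007  0.0008 -0.0765  0.0751]
```

```bash
cat >> h.py <<'E'
def plan(*way,yaw=None):
    """way: target TCP points; prints shifts in current tool axes (after yaw turn) ; yaw deg of tool x (mod 180)"""
    s=bot.state();R=s['ee_rot'];p=s['eef_pos'];th=np.degrees(np.arctan2(R[1,0],R[0,0]))
    print('t',round(s['time'],1),'pos',p.round(4),'yaw',th.round(2),'zax',R[:,2].round(3),'F',s['force'].round(1),'gap',round(s['finger_gap'],4))
    if yaw is not None:
        d=(yaw-th+90)%180-90; print('turn about tool z rad',round(-np.radians(d),3)); th+=d
    a=np.radians(th);X=np.array([np.cos(a),np.sin(a),0]);Y=np.array([np.sin(a),-np.cos(a),0]);Z=np.array([0,0,-1])
    for w in way:
        d=(np.array(w)-p)*1000; n=int(np.ceil(np.linalg.norm(d)/40)) or 1; v=np.array([d@X,d@Y,d@Z]); print('to',w,'shift',v.round(1),'n',n,'each',(v/n).round(1)); p=np.array(w)
E
python3 -c "
from h import *
plan((.182,-.545,.4),(.42,-.3,.4),(.42,.3,.36),yaw=-2.7)"
```

```text
t 1.8 pos [ 0.1824 -0.5453  0.214 ] yaw 18.5 zax [ 0. -0. -1.] F [-0.6  0.3 -0.6] gap 0.0913
turn about tool z rad 0.37
to (0.182, -0.545, 0.4) shift [  -0.5   -0.3 -186. ] n 5 each [ -0.1  -0.1 -37.2]
to (0.42, -0.3, 0.4) shift [ 226.2 -255.9    0. ] n 9 each [ 25.1 -28.4   0. ]
to (0.42, 0.3, 0.36) shift [ -28.3 -599.3   40. ] n 16 each [ -1.8 -37.5   2.5]
```

>>> step_arm(
  commands=[
    [[0,0,-37],[0,0,0.074],70],
    [[0,0,-37],[0,0,0.074],70],
    [[0,0,-37],[0,0,0.074],70],
    [[0,0,-37],[0,0,0.074],70],
    [[0,0,-37],[0,0,0.074],70],
    [[25,-28.5,0],[0,0,0],70],
    [[25,-28.5,0],[0,0,0],70],
    [[25,-28.5,0],[0,0,0],70],
    [[25,-28.5,0],[0,0,0],70],
    [[25,-28.5,0],[0,0,0],70],
    [[25,-28.5,0],[0,0,0],70],
    [[25,-28.5,0],[0,0,0],70],
    [[25,-28.5,0],[0,0,0],70],
    [[25,-28.5,0],[0,0,0],70],
  ],
)

```text
time: 3.15
eef_pos: [0.4201, -0.2984, 0.3991]
ee_rot: [[0.999, -0.047, 0.0], [-0.047, -0.999, -0.0], [0.0, 0.0, -1.0]]
force: [0.2, 0.3, 0.1]
finger_gap: 0.0635
```

>>> step_arm(
  commands=[
    [[-2,-37,2.5],[0,0,0],70],
    [[-2,-37,2.5],[0,0,0],70],
    [[-2,-37,2.5],[0,0,0],70],
    [[-2,-37,2.5],[0,0,0],70],
    [[-2,-37,2.5],[0,0,0],70],
    [[-2,-37,2.5],[0,0,0],70],
    [[-2,-37,2.5],[0,0,0],70],
    [[-2,-37,2.5],[0,0,0],70],
    [[-2,-37,2.5],[0,0,0],70],
    [[-2,-37,2.5],[0,0,0],70],
    [[-2,-37,2.5],[0,0,0],70],
    [[-2,-37,2.5],[0,0,0],70],
    [[-2,-37,2.5],[0,0,0],70],
    [[-2,-37,2.5],[0,0,0],70],
    [[-2,-37,2.5],[0,0,0],70],
    [[-2,-37,2.5],[0,0,0],70],
    [[0,0,0],[0,0,0],70],
    [[0,0,0],[0,0,0],70],
  ],
)

```text
time: 4.95
eef_pos: [0.415, 0.2934, 0.3585]
ee_rot: [[0.999, -0.046, -0.001], [-0.046, -0.999, -0.001], [-0.001, 0.001, -1.0]]
force: [-0.4, -0.4, 0.1]
finger_gap: 0.0634
```

```bash
python3 -c "
from h import *
plan((.39,.2555,.25))
ci=camera_info('wrist');p,d=capture('wrist');save('w1',p);np.savez('w1.npz',p=p,d=d,T=ci['camera_from_world'])
print(np.linalg.inv(ci['camera_from_world'])[:3].round(3),ci['fx'])
W=cloud('wrist',d,ci).reshape(-1,3);np.save('w1c.npy',W)
z=W[:,2];print(np.nanmin(W,0),np.nanmax(W,0))
"
```

```text
t 5.0 pos [0.415  0.2934 0.3585] yaw -2.62 zax [-0.001 -0.001 -1.   ] F [-0.4 -0.4  0.1] gap 0.0634
to (0.39, 0.2555, 0.25) shift [-23.2  39.  108.5] n 3 each [-7.7 13.  36.2]
[[-0.047 -0.962 -0.268  0.49 ]
 [-0.999  0.045  0.012  0.29 ]
 [ 0.001  0.268 -0.963  0.529]] 342.7046254250308
[ 0.05289737 -0.13071537 -0.00400956] [0.62449637 0.71221582 0.48192281]
```

View pics/w1.png

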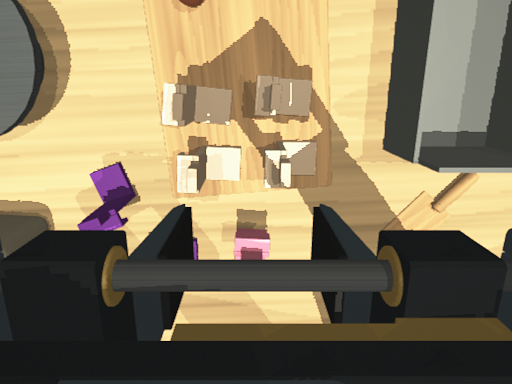

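```bash
cat > tiles.py <<'E'
from h import *
def tiles(P,seeds,off=None):
    for (x,y,h) in seeds:
        m=(abs(P[:,0]-x)<.03)&(abs(P[:,1]-y)<.022)&(abs(P[:,2]-(h+.015))<.007)
        B=filt(P[m],3,.005)
        m=(abs(P[:,0]-x)<.04)&(P[:,1]<y-.008)&(P[:,1]>y-.065)&(P[:,2]>.022)&(P[:,2]<.032)
        F=filt(P[m],4,.005)
        for nm,Q in (('tab',B),('foot',F)):
            if len(Q)<8: print(nm,len(Q));continue
            (cx,cy),(w,hh),a=rect(Q); 
            if a>45:a-=90;w,hh=hh,w
            print((x,y),nm,len(Q),'c',round(cx,1),round(cy,1),'size',round(w,1),round(hh,1),'yaw',round(a,1),'z',np.median(Q[:,2]).round(4))
S=[(.389,.2555,.115),(.387,.3685,.115),(.4755,.377,.115),(.481,.262,.092)]
if __name__=='__main__':
    P=np.load('w1c.npy');P=P[~np.isnan(P[:,0])];tiles(P,S)
    from boxfit import *
    print(boxfit(P,(.542,.005,-.047)))
E
python3 tiles.py
```

```text
(0.389, 0.2555) tab 251 c 388.9 254.7 size 28.9 11.9 yaw -2.4 z 0.1295
(0.389, 0.2555) foot 923 c 387.0 224.1 size 49.1 48.1 yaw -2.2 z 0.0267
(0.387, 0.3685) tab 266 c 387.0 367.9 size 29.4 12.3 yaw -5.4 z 0.1296
(0.387, 0.3685) foot 1045 c 384.0 337.5 size 50.7 47.6 yaw -3.4 z 0.0268
(0.4755, 0.377) tab 306 c 474.0 376.1 size 30.0 12.0 yaw -9.2 z 0.1295
(0.4755, 0.377) foot 1182 c 469.4 347.2 size 49.9 50.8 yaw -8.8 z 0.0268
(0.481, 0.262) tab 263 c 479.5 262.2 size 29.5 12.0 yaw -6.7 z 0.1066
(0.481, 0.262) foot 1105 c 475.7 231.1 size 49.8 47.5 yaw -6.3 z 0.0267
(array([ 0.54137404,  0.00473096, -0.04817999]), (np.int64(432), np.int64(0), np.int64(1039)), [np.float64(nan), np.float64(0.00032094504089787146), np.float64(nan), np.float64(0.07711370082893487)])
  return _methods._mean(a, axis=axis, dtype=dtype,
  ret = ret.dtype.type(ret / rcount)
```

```bash
python3 -c "
from h import *
plan((.389,.255,.20),(.389,.255,.104),(.389,.255,.25))"
```

```text
t 5.0 pos [0.4151 0.2927 0.3589] yaw -2.69 zax [-0.    -0.001 -1.   ] F [-0.2 -0.3 -0.2] gap 0.0641
to (0.389, 0.255, 0.2) shift [-24.3  38.9 158.9] n 5 each [-4.9  7.8 31.8]
to (0.389, 0.255, 0.104) shift [ 0.  0. 96.] n 3 each [ 0.  0. 32.]
to (0.389, 0.255, 0.25) shift [   0.    0. -146.] n 4 each [  0.    0.  -36.5]
```

>>> step_arm(
  commands=[
    [[-5,8,32],[0,0,0],50],
    [[-5,8,32],[0,0,0],50],
    [[-5,8,32],[0,0,0],50],
    [[-5,8,32],[0,0,0],50],
    [[-4.5,7,31],[0,0,0],50],
    [[0,0,20],[0,0,0],50],
    [[0,0,20],[0,0,0],50],
    [[0,0,20],[0,0,0],50],
    [[0,0,20],[0,0,0],50],
    [[0,0,0],[0,0,0],50],
    [[0,0,0],[0,0,0],50],
  ],
)

```text
time: 6.1
eef_pos: [0.3893, 0.2546, 0.1206]
ee_rot: [[0.999, -0.049, 0.001], [-0.049, -0.999, 0.0], [0.001, -0.0, -1.0]]
force: [-0.2, -0.9, 0.2]
finger_gap: 0.0459
```

```bash
python3 -c "
from h import *
plan((.389,.255,.104))"
```

```text
t 6.1 pos [0.3893 0.2546 0.1206] yaw -2.78 zax [ 0.001  0.    -1.   ] F [-0.2 -0.9  0.2] gap 0.0459
to (0.389, 0.255, 0.104) shift [-0.4 -0.4 16.6] n 1 each [-0.4 -0.4 16.6]
```

>>> step_arm(
  commands=[
    [[0,0,8],[0,0,0],50],
    [[0,0,8],[0,0,0],50],
    [[0,0,0],[0,0,0],50],
    [[0,0,0],[0,0,0],0],
    [[0,0,0],[0,0,0],0],
    [[0,0,0],[0,0,0],0],
    [[0,0,0],[0,0,0],0],
    [[0,0,0],[0,0,0],0],
    [[0,0,-10],[0,0,0],0],
    [[0,0,-20],[0,0,0],0],
    [[0,0,-35],[0,0,0],0],
    [[0,0,-35],[0,0,0],0],
    [[0,0,-35],[0,0,0],0],
    [[0,0,0],[0,0,0],0],
    [[0,0,0],[0,0,0],0],
  ],
  newtons=20,
)

```text
time: 7.6
eef_pos: [0.3889, 0.2553, 0.2397]
ee_rot: [[0.999, -0.047, 0.001], [-0.047, -0.999, 0.001], [0.001, -0.001, -1.0]]
force: [-0.3, 0.0, -2.0]
finger_gap: 0.0121
```

```bash
cat >> h.py <<'E'
BOX=(.5413,.0047,-2.76)
def bw(x,y,z=0,b=BOX):
    a=np.radians(b[2]);return (b[0]+x*np.cos(a)-y*np.sin(a),b[1]+x*np.sin(a)+y*np.cos(a),z)
def wshot(name):
    ci=camera_info('wrist');p,d=capture('wrist');save(name,p);W=cloud('wrist',d,ci).reshape(-1,3);W=W[~np.isnan(W[:,0])];np.save(name+'.npy',W);return W
E
python3 -c "
from h import *
a=bw(-.035,.066)
plan((a[0],a[1]+.1,.25),(a[0],a[1],.25),(a[0],a[1],.14),yaw=-2.76)
p,d=capture('scene');save('s1',p)"
```

```text
t 7.6 pos [0.3889 0.2553 0.2397] yaw -2.71 zax [ 0.001  0.001 -1.   ] F [-0.3  0.  -2. ] gap 0.0121
turn about tool z rad 0.001
to (np.float64(0.5095186624287495), np.float64(0.17230877592577923), 0.25) shift [124.5  77.1 -10.3] n 4 each [31.1 19.3 -2.6]
to (np.float64(0.5095186624287495), np.float64(0.07230877592577922), 0.25) shift [ 4.8 99.9  0. ] n 3 each [ 1.6 33.3  0. ]
to (np.float64(0.5095186624287495), np.float64(0.07230877592577922), 0.14) shift [  0.   0. 110.] n 3 each [ 0.   0.  36.7]
```

View pics/s1.png

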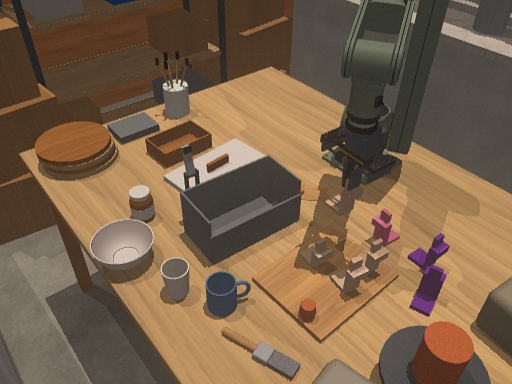

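>>> step_arm(
  commands=[
    [[31,19,-3],[0,0,0],0],
    [[31,19,-3],[0,0,0],0],
    [[31,19,-3],[0,0,0],0],
    [[31,19,-2],[0,0,0],0],
    [[1.5,25,0],[0,0,0],0],
    [[1.5,25,0],[0,0,0],0],
    [[1,25,0],[0,0,0],0],
    [[1,25,0],[0,0,0],0],
    [[0,0,15],[0,0,0],0],
    [[0,0,15],[0,0,0],0],
    [[0,0,15],[0,0,0],0],
    [[0,0,0],[0,0,0],0],
    [[0,0,0],[0,0,0],0],
  ],
)

```text
time: 8.95
eef_pos: [0.5089, 0.0734, 0.204]
ee_rot: [[0.999, -0.047, -0.003], [-0.047, -0.999, -0.0], [-0.003, 0.001, -1.0]]
force: [0.2, -1.1, -0.3]
finger_gap: 0.0121
```

```bash
python3 -c "
from h import *
a=bw(-.035,.066)
plan((a[0],a[1],.15),(a[0],a[1],.118),yaw=-2.76)
P=wshot('w2')
from boxfit import boxfit
print(boxfit(P,(.5413,.0047,-.048)))
p,d=capture('scene');save('s2',p)"
```

```text
t 8.9 pos [0.5089 0.0734 0.204 ] yaw -2.71 zax [-0.003 -0.    -1.   ] F [ 0.2 -1.1 -0.3] gap 0.0121
turn about tool z rad 0.001
to (np.float64(0.5095186624287495), np.float64(0.07230877592577922), 0.15) shift [ 0.7  1.  54. ] n 2 each [ 0.4  0.5 27. ]
to (np.float64(0.5095186624287495), np.float64(0.07230877592577922), 0.118) shift [ 0.  0. 32.] n 1 each [ 0.  0. 32.]
(array([ 0.54456321,  0.00448041, -0.05500995]), (np.int64(67), np.int64(2896), np.int64(1486)), [np.float64(nan), np.float64(2.060296831360442e-05), np.float64(-0.07605518112790786), np.float64(0.07609980627995569)])
  return _methods._mean(a, axis=axis, dtype=dtype,
  ret = ret.dtype.type(ret / rcount)
```

View pics/w2.png

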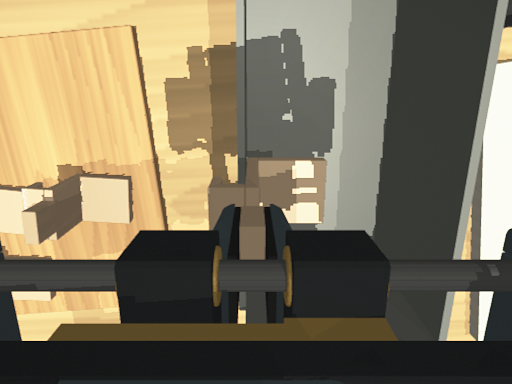

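>>> step_arm(
  commands=[
    [[0.5,1,15],[0,0,0],0],
    [[0,0,15],[0,0,0],0],
    [[0,0,15],[0,0,0],0],
    [[0,0,15],[0,0,0],0],
    [[0,0,12],[0,0,0],0],
    [[0,0,6],[0,0,0],0],
    [[0,0,4],[0,0,0],0],
    [[0,0,0],[0,0,0],0],
    [[0,0,0],[0,0,0],0],
  ],
)

```text
time: 9.95
eef_pos: [0.5104, 0.0725, 0.1234]
ee_rot: [[0.999, -0.047, 0.001], [-0.047, -0.999, 0.0], [0.001, -0.0, -1.0]]
force: [-0.1, -0.4, -0.6]
finger_gap: 0.0117
```

```bash
python3 -c "
from h import *
a=bw(-.035,.066)
plan((a[0],a[1],.118),yaw=-2.76)
p,d=capture('scene');save('s3',p[130:290,150:350].repeat(4,0).repeat(4,1))"
```

```text
t 9.9 pos [0.5104 0.0725 0.1234] yaw -2.7 zax [ 0.001  0.    -1.   ] F [-0.1 -0.4 -0.6] gap 0.0117
turn about tool z rad 0.001
to (np.float64(0.5095186624287495), np.float64(0.07230877592577922), 0.118) shift [-0.8  0.2  5.4] n 1 each [-0.8  0.2  5.4]
```

View pics/s3.png

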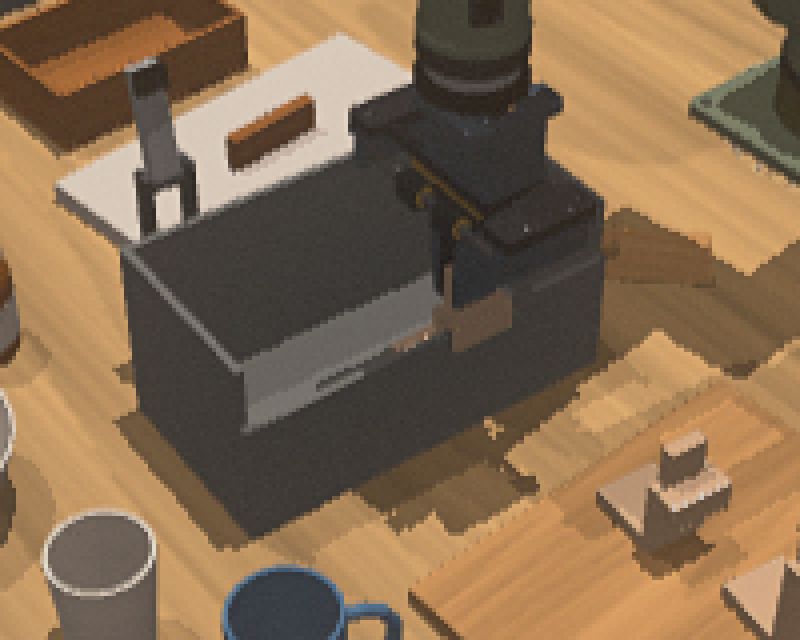

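Lip is outside the rim, plate inside, no contact yet. Lower to contact and release.

>>> step_arm(
  commands=[
    [[0,0,3],[0,0,0],0],
    [[0,0,2],[0,0,0],0],
    [[0,0,1],[0,0,0],0],
    [[0,0,0],[0,0,0],0],
    [[0,0,0],[0,0,0],0],
  ],
)

```text
time: 10.5
eef_pos: [0.5098, 0.0724, 0.1171]
ee_rot: [[0.999, -0.047, -0.0], [-0.047, -0.999, -0.0], [-0.0, 0.0, -1.0]]
force: [-1.7, -0.6, 1.7]
finger_gap: 0.0121
```

>>> step_arm(
  commands=[
    [[0,0,0],[0,0,0],22],
    [[0,0,0],[0,0,0],40],
    [[0,0,0],[0,0,0],45],
    [[0,0,0],[0,0,0],45],
    [[0,0,0],[0,0,0],45],
    [[0,0,-15],[0,0,0],45],
    [[0,0,-30],[0,0,0],45],
    [[0,0,-40],[0,0,0],45],
    [[0,0,-40],[0,0,0],45],
    [[0,0,0],[0,0,0],45],
    [[0,0,0],[0,0,0],45],
  ],
)

```text
time: 11.6
eef_pos: [0.5101, 0.0724, 0.2426]
ee_rot: [[0.999, -0.047, 0.002], [-0.047, -0.999, 0.0], [0.002, -0.0, -1.0]]
force: [-0.4, -0.1, -1.0]
finger_gap: 0.0411
```

```bash
python3 -c "
from h import *
plan((.387,.368,.24),(.387,.368,.104),yaw=-4.5)
p,d=capture('scene');save('s4',p[130:290,150:350].repeat(4,0).repeat(4,1));P=wshot('w3')"
```

```text
t 11.6 pos [0.5101 0.0724 0.2426] yaw -2.71 zax [ 0.002  0.    -1.   ] F [-0.4 -0.1 -1. ] gap 0.0411
turn about tool z rad 0.031
to (0.387, 0.368, 0.24) shift [-146.  -285.     2.6] n 9 each [-16.2 -31.7   0.3]
to (0.387, 0.368, 0.104) shift [  0.   0. 136.] n 4 each [ 0.  0. 34.]
```

View pics/s4.png

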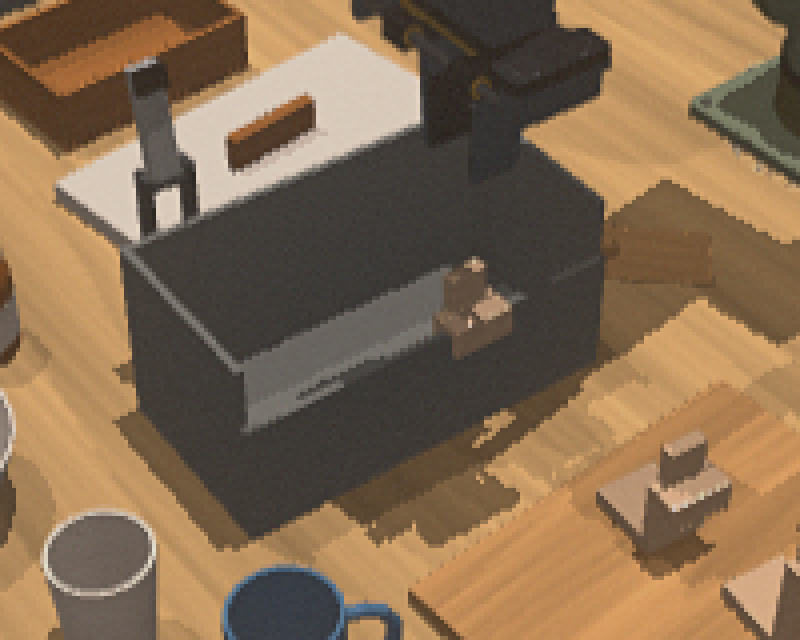

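View pics/w3.png

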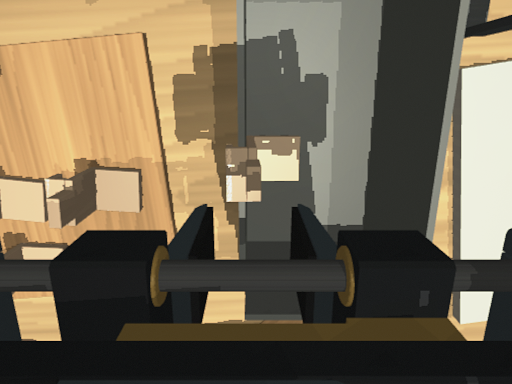

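>>> step_arm(
  commands=[
    [[-16,-32,0],[0,0,0.031],50],
    [[-16,-32,0],[0,0,0],50],
    [[-16,-32,0],[0,0,0],50],
    [[-16,-32,0],[0,0,0],50],
    [[-16,-32,0],[0,0,0],50],
    [[-16,-32,0],[0,0,0],50],
    [[-16,-32,0],[0,0,0],50],
    [[-16,-32,0],[0,0,0],50],
    [[-18,-29,0],[0,0,0],50],
    [[0,0,35],[0,0,0],50],
    [[0,0,35],[0,0,0],50],
    [[0,0,35],[0,0,0],50],
    [[0,0,15],[0,0,0],50],
    [[0,0,0],[0,0,0],50],
    [[0,0,0],[0,0,0],50],
  ],
)

```text
time: 13.2
eef_pos: [0.3854, 0.3673, 0.1212]
ee_rot: [[0.997, -0.078, -0.001], [-0.078, -0.997, -0.001], [-0.001, 0.001, -1.0]]
force: [0.7, -0.3, -0.1]
finger_gap: 0.0457
```

```bash
python3 -c "
from h import *
plan((.387,.368,.104),yaw=-4.5)"
```

```text
t 13.2 pos [0.3854 0.3673 0.1212] yaw -4.48 zax [-0.001 -0.001 -1.   ] F [ 0.7 -0.3 -0.1] gap 0.0457
turn about tool z rad 0.0
to (0.387, 0.368, 0.104) shift [ 1.6 -0.8 17.2] n 1 each [ 1.6 -0.8 17.2]
```

>>> step_arm(
  commands=[
    [[1.5,-1,8],[0,0,0],50],
    [[0,0,9],[0,0,0],50],
    [[0,0,0],[0,0,0],50],
    [[0,0,0],[0,0,0],0],
    [[0,0,0],[0,0,0],0],
    [[0,0,0],[0,0,0],0],
    [[0,0,0],[0,0,0],0],
    [[0,0,0],[0,0,0],0],
    [[0,0,-10],[0,0,0],0],
    [[0,0,-20],[0,0,0],0],
    [[0,0,-35],[0,0,0],0],
    [[0,0,-35],[0,0,0],0],
    [[0,0,-35],[0,0,0],0],
    [[0,0,-10],[0,0,0],0],
    [[0,0,0],[0,0,0],0],
  ],
)

```text
time: 14.7
eef_pos: [0.3876, 0.3688, 0.2514]
ee_rot: [[0.997, -0.078, 0.003], [-0.078, -0.997, 0.002], [0.002, -0.003, -1.0]]
force: [-0.8, 0.1, -1.2]
finger_gap: 0.0117
```

```bash
python3 -c "
from h import *
a=bw(-.105,.066)
plan((a[0],a[1]+.1,.25),(a[0],a[1],.25),(a[0],a[1],.124),yaw=-2.76)"
```

```text
t 14.7 pos [0.3876 0.3688 0.2514] yaw -4.48 zax [ 0.003  0.002 -1.   ] F [-0.8  0.1 -1.2] gap 0.0117
turn about tool z rad -0.03
to (np.float64(0.43959986260315137), np.float64(0.1756794481062096), 0.25) shift [ 61.2 190.4   1.4] n 6 each [10.2 31.7  0.2]
to (np.float64(0.43959986260315137), np.float64(0.07567944810620962), 0.25) shift [ 4.8 99.9  0. ] n 3 each [ 1.6 33.3  0. ]
to (np.float64(0.43959986260315137), np.float64(0.07567944810620962), 0.124) shift [  0.   0. 126.] n 4 each [ 0.   0.  31.5]
```

>>> step_arm(
  commands=[
    [[10,32,0],[0,0,-0.03],0],
    [[10,32,0],[0,0,0],0],
    [[10,32,0],[0,0,0],0],
    [[10,32,0],[0,0,0],0],
    [[10,31,0],[0,0,0],0],
    [[10,31,0],[0,0,0],0],
    [[1.5,25,0],[0,0,0],0],
    [[1.5,25,0],[0,0,0],0],
    [[1,25,0],[0,0,0],0],
    [[1,25,0],[0,0,0],0],
    [[0,0,15],[0,0,0],0],
    [[0,0,15],[0,0,0],0],
    [[0,0,15],[0,0,0],0],
    [[0,0,0],[0,0,0],0],
    [[0,0,0],[0,0,0],0],
  ],
)

```text
time: 16.2
eef_pos: [0.4363, 0.0753, 0.2038]
ee_rot: [[0.999, -0.048, -0.003], [-0.048, -0.999, -0.001], [-0.003, 0.001, -1.0]]
force: [0.1, 0.9, -0.6]
finger_gap: 0.0117
```

```bash
python3 -c "
from h import *
a=bw(-.105,.066)
plan((a[0],a[1],.124),yaw=-2.76)"
```

```text
t 16.2 pos [0.4363 0.0753 0.2038] yaw -2.76 zax [-0.003 -0.001 -1.   ] F [ 0.1  0.9 -0.6] gap 0.0117
turn about tool z rad 0.0
to (np.float64(0.43959986260315137), np.float64(0.07567944810620962), 0.124) shift [ 3.2 -0.6 79.8] n 2 each [ 1.6 -0.3 39.9]
```

>>> step_arm(
  commands=[
    [[2,-0.5,15],[0,0,0],0],
    [[1,0,15],[0,0,0],0],
    [[0,0,15],[0,0,0],0],
    [[0,0,15],[0,0,0],0],
    [[0,0,12],[0,0,0],0],
    [[0,0,6],[0,0,0],0],
    [[0,0,3],[0,0,0],0],
    [[0,0,0],[0,0,0],0],
    [[0,0,0],[0,0,0],0],
  ],
)

```text
time: 17.1
eef_pos: [0.4407, 0.0758, 0.1245]
ee_rot: [[0.999, -0.048, 0.001], [-0.048, -0.999, 0.0], [0.001, -0.0, -1.0]]
force: [0.2, -0.1, -1.2]
finger_gap: 0.0117
```

```bash
python3 -c "
from h import *
a=bw(-.105,.066)
plan((a[0],a[1],.117),yaw=-2.76)
p,d=capture('scene');save('s5',p[130:290,150:350].repeat(4,0).repeat(4,1))"
```

```text
t 17.1 pos [0.4407 0.0758 0.1245] yaw -2.76 zax [ 0.001  0.    -1.   ] F [ 0.2 -0.1 -1.2] gap 0.0117
turn about tool z rad 0.0
to (np.float64(0.43959986260315137), np.float64(0.07567944810620962), 0.117) shift [-1.1  0.2  7.5] n 1 each [-1.1  0.2  7.5]
```

View pics/s5.png

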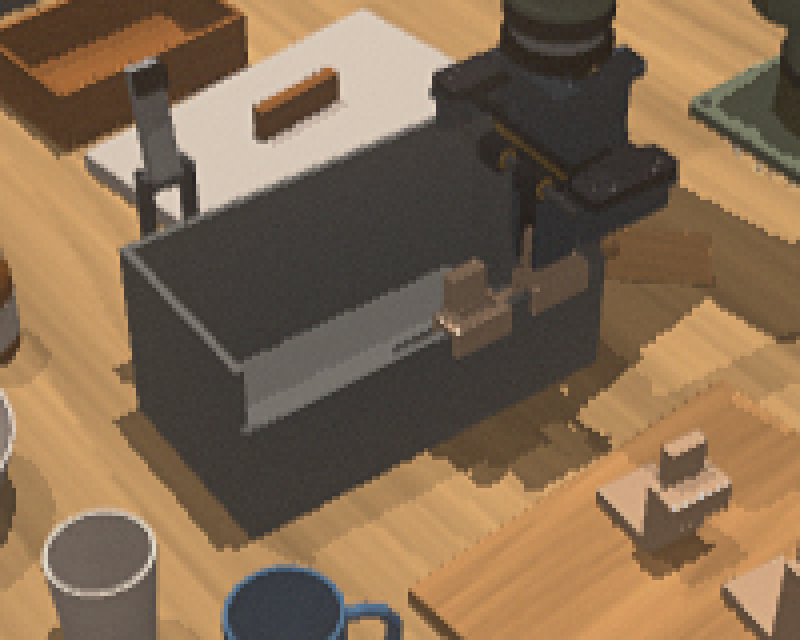

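The lid has been knocked aside meanwhile; I'll relocate it later. Continue.

>>> step_arm(
  commands=[
    [[0,0,4],[0,0,0],0],
    [[0,0,2],[0,0,0],0],
    [[0,0,1.5],[0,0,0],0],
    [[0,0,0],[0,0,0],0],
    [[0,0,0],[0,0,0],0],
  ],
)

```text
time: 17.65
eef_pos: [0.4403, 0.0757, 0.1181]
ee_rot: [[0.999, -0.048, 0.001], [-0.048, -0.999, 0.0], [0.001, -0.0, -1.0]]
force: [-4.1, -1.1, 12.9]
finger_gap: 0.012
```

>>> step_arm(
  commands=[
    [[0,0,-0.7],[0,0,0],0],
    [[0,0,0],[0,0,0],22],
    [[0,0,0],[0,0,0],40],
    [[0,0,0],[0,0,0],45],
    [[0,0,0],[0,0,0],45],
    [[0,0,0],[0,0,0],45],
    [[0,0,-15],[0,0,0],45],
    [[0,0,-30],[0,0,0],45],
    [[0,0,-40],[0,0,0],45],
    [[0,0,-40],[0,0,0],45],
    [[0,0,0],[0,0,0],45],
    [[0,0,0],[0,0,0],45],
  ],
)

```text
time: 18.85
eef_pos: [0.4404, 0.0758, 0.2426]
ee_rot: [[0.999, -0.048, 0.002], [-0.048, -0.999, 0.0], [0.002, -0.0, -1.0]]
force: [0.5, 0.0, -1.0]
finger_gap: 0.041
```

```bash
python3 -c "
from h import *
plan((.474,.3763,.24),(.474,.3763,.121),yaw=-9)
p,d=capture('scene');save('s6',p[130:290,150:350].repeat(4,0).repeat(4,1))"
```

```text
t 18.9 pos [0.4404 0.0758 0.2426] yaw -2.76 zax [ 0.002  0.    -1.   ] F [ 0.5  0.  -1. ] gap 0.041
turn about tool z rad 0.109
to (0.474, 0.3763, 0.24) shift [ -13.8 -302.1    2.6] n 8 each [ -1.7 -37.8   0.3]
to (0.474, 0.3763, 0.121) shift [  0.   0. 119.] n 3 each [ 0.   0.  39.7]
```

View pics/s6.png

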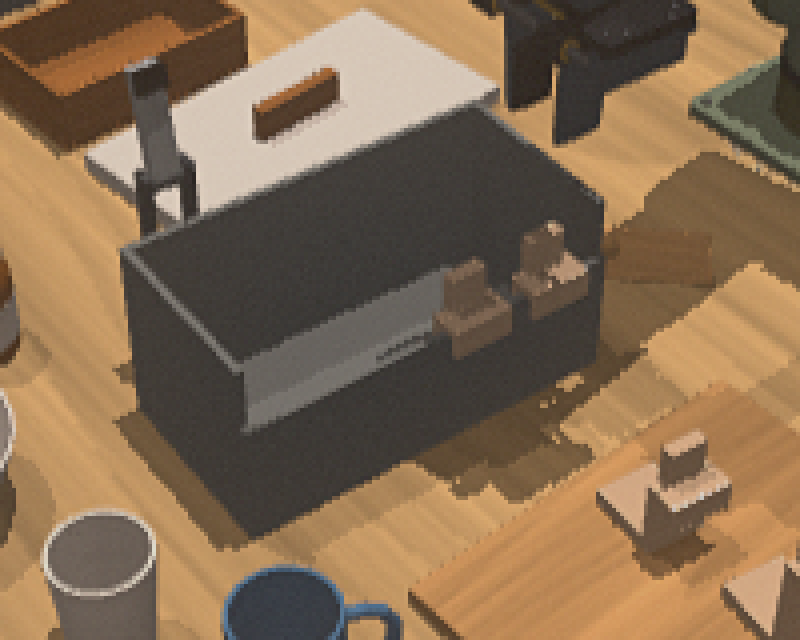

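>>> step_arm(
  commands=[
    [[0,0,0],[0,0,0.055],50],
    [[0,0,0],[0,0,0.054],50],
    [[-1.5,-37,0],[0,0,0],50],
    [[-1.5,-37,0],[0,0,0],50],
    [[-1.5,-37,0],[0,0,0],50],
    [[-1.5,-37,0],[0,0,0],50],
    [[-2,-38,0],[0,0,0],50],
    [[-2,-38,0],[0,0,0],50],
    [[-2,-38,0],[0,0,0],50],
    [[-2,-38,0],[0,0,0],50],
    [[0,0,35],[0,0,0],50],
    [[0,0,35],[0,0,0],50],
    [[0,0,35],[0,0,0],50],
    [[0,0,14],[0,0,0],50],
    [[0,0,0],[0,0,0],50],
    [[0,0,0],[0,0,0],50],
  ],
)

```text
time: 20.5
eef_pos: [0.473, 0.374, 0.1222]
ee_rot: [[0.988, -0.157, -0.002], [-0.157, -0.988, -0.001], [-0.001, 0.001, -1.0]]
force: [0.2, -0.1, 0.7]
finger_gap: 0.0458
```

```bash
python3 -c "
from h import *
plan((.474,.3763,.104),yaw=-9)"
```

```text
t 20.5 pos [0.473  0.374  0.1222] yaw -9.01 zax [-0.002 -0.001 -1.   ] F [ 0.2 -0.1  0.7] gap 0.0458
turn about tool z rad -0.0
to (0.474, 0.3763, 0.104) shift [ 0.6 -2.5 18.2] n 1 each [ 0.6 -2.5 18.2]
```

>>> step_arm(
  commands=[
    [[0.5,-2.5,9],[0,0,0],50],
    [[0,0,9],[0,0,0],50],
    [[0,0,0],[0,0,0],50],
    [[0,0,0],[0,0,0],0],
    [[0,0,0],[0,0,0],0],
    [[0,0,0],[0,0,0],0],
    [[0,0,0],[0,0,0],0],
    [[0,0,0],[0,0,0],0],
    [[0,0,-10],[0,0,0],0],
    [[0,0,-20],[0,0,0],0],
    [[0,0,-35],[0,0,0],0],
    [[0,0,-35],[0,0,0],0],
    [[0,0,-35],[0,0,0],0],
    [[0,0,-10],[0,0,-0.055],0],
    [[0,0,0],[0,0,-0.054],0],
    [[0,0,0],[0,0,0],0],
  ],
)

```text
time: 22.1
eef_pos: [0.4742, 0.3766, 0.2512]
ee_rot: [[0.999, -0.048, 0.001], [-0.048, -0.999, 0.001], [0.001, -0.001, -1.0]]
force: [-0.4, -0.3, -1.4]
finger_gap: 0.0119
```

```bash
python3 -c "
from h import *
a=bw(.035,.066)
plan((a[0],a[1]+.1,.25),(a[0],a[1],.25),(a[0],a[1],.124),yaw=-2.76)"
```

```text
t 22.1 pos [0.4742 0.3766 0.2512] yaw -2.77 zax [ 0.001  0.001 -1.   ] F [-0.4 -0.3 -1.4] gap 0.0119
turn about tool z rad -0.0
to (np.float64(0.5794374622543477), np.float64(0.16893810374534884), 0.25) shift [115.1 202.4   1.2] n 6 each [19.2 33.7  0.2]
to (np.float64(0.5794374622543477), np.float64(0.06893810374534884), 0.25) shift [ 4.8 99.9  0. ] n 3 each [ 1.6 33.3  0. ]
to (np.float64(0.5794374622543477), np.float64(0.06893810374534884), 0.124) shift [  0.   0. 126.] n 4 each [ 0.   0.  31.5]
```

>>> step_arm(
  commands=[
    [[19,34,0],[0,0,0],0],
    [[19,34,0],[0,0,0],0],
    [[19,34,0],[0,0,0],0],
    [[19,34,0],[0,0,0],0],
    [[19,34,0],[0,0,0],0],
    [[20,32,0],[0,0,0],0],
    [[1.5,25,0],[0,0,0],0],
    [[1.5,25,0],[0,0,0],0],
    [[1,25,0],[0,0,0],0],
    [[1,25,0],[0,0,0],0],
    [[0,0,15],[0,0,0],0],
    [[0,0,15],[0,0,0],0],
    [[0,0,15],[0,0,0],0],
    [[0,0,0],[0,0,0],0],
    [[0,0,0],[0,0,0],0],
  ],
)

```text
time: 23.6
eef_pos: [0.5795, 0.0692, 0.2052]
ee_rot: [[0.999, -0.049, -0.001], [-0.049, -0.999, -0.0], [-0.001, 0.0, -1.0]]
force: [-0.1, -1.1, -1.2]
finger_gap: 0.0122
```

```bash
python3 -c "
from h import *
a=bw(.035,.066)
plan((a[0],a[1],.124),yaw=-2.76)"
```

```text
t 23.6 pos [0.5795 0.0692 0.2052] yaw -2.8 zax [-0.001 -0.    -1.   ] F [-0.1 -1.1 -1.2] gap 0.0122
turn about tool z rad -0.001
to (np.float64(0.5794374622543477), np.float64(0.06893810374534884), 0.124) shift [-0.   0.2 81.2] n 3 each [-0.   0.1 27.1]
```

>>> step_arm(
  commands=[
    [[0,0,15],[0,0,0],0],
    [[0,0,15],[0,0,0],0],
    [[0,0,15],[0,0,0],0],
    [[0,0,15],[0,0,0],0],
    [[0,0,12],[0,0,0],0],
    [[0,0,6],[0,0,0],0],
    [[0,0,3],[0,0,0],0],
    [[0,0,0],[0,0,0],0],
    [[0,0,0],[0,0,0],0],
  ],
)

```text
time: 24.5
eef_pos: [0.58, 0.0692, 0.1248]
ee_rot: [[0.999, -0.048, 0.001], [-0.048, -0.999, 0.0], [0.001, -0.0, -1.0]]
force: [0.8, -0.0, -0.7]
finger_gap: 0.012
```

```bash
python3 -c "
from h import *
a=bw(.035,.066)
plan((a[0],a[1],.118),yaw=-2.76)
p,d=capture('scene');save('s7',p[130:290,150:350].repeat(4,0).repeat(4,1))"
```

```text
t 24.5 pos [0.58   0.0692 0.1248] yaw -2.76 zax [ 0.001  0.    -1.   ] F [ 0.8 -0.  -0.7] gap 0.012
turn about tool z rad -0.0
to (np.float64(0.5794374622543477), np.float64(0.06893810374534884), 0.118) shift [-0.6  0.3  6.8] n 1 each [-0.6  0.3  6.8]
```

View pics/s7.png

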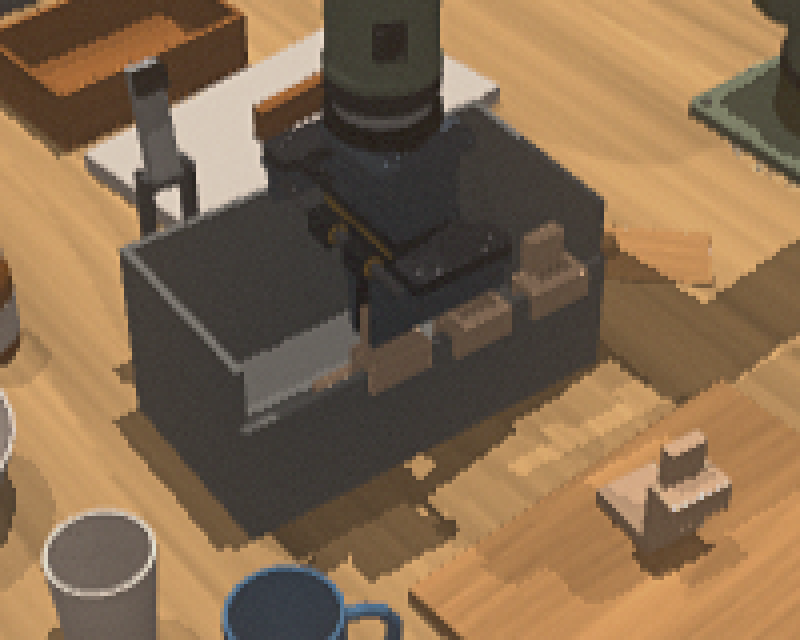

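>>> step_arm(
  commands=[
    [[0,0,4],[0,0,0],0],
    [[0,0,2],[0,0,0],0],
    [[0,0,0.5],[0,0,0],0],
    [[0,0,0],[0,0,0],0],
    [[0,0,0],[0,0,0],22],
    [[0,0,0],[0,0,0],40],
    [[0,0,0],[0,0,0],45],
    [[0,0,0],[0,0,0],45],
    [[0,0,0],[0,0,0],45],
    [[0,0,-15],[0,0,0],45],
    [[0,0,-30],[0,0,0],45],
    [[0,0,-40],[0,0,0],45],
    [[0,0,-40],[0,0,0],45],
    [[0,0,0],[0,0,0],45],
    [[0,0,0],[0,0,0],45],
  ],
)

```text
time: 26.05
eef_pos: [0.5797, 0.0692, 0.2433]
ee_rot: [[0.999, -0.048, 0.002], [-0.048, -0.999, 0.0], [0.002, -0.0, -1.0]]
force: [-0.3, -0.6, -0.8]
finger_gap: 0.0411
```

```bash
python3 -c "
from h import *
plan((.4795,.2622,.22),(.4795,.2622,.095),yaw=-6.6)
p,d=capture('scene');save('s8',p[130:290,150:350].repeat(4,0).repeat(4,1))"
```

```text
t 26.1 pos [0.5797 0.0692 0.2433] yaw -2.76 zax [ 0.002  0.    -1.   ] F [-0.3 -0.6 -0.8] gap 0.0411
turn about tool z rad 0.067
to (0.4795, 0.2622, 0.22) shift [-121.8 -180.2   23.3] n 6 each [-20.3 -30.    3.9]
to (0.4795, 0.2622, 0.095) shift [  0.   0. 125.] n 4 each [ 0.   0.  31.2]
```

View pics/s8.png

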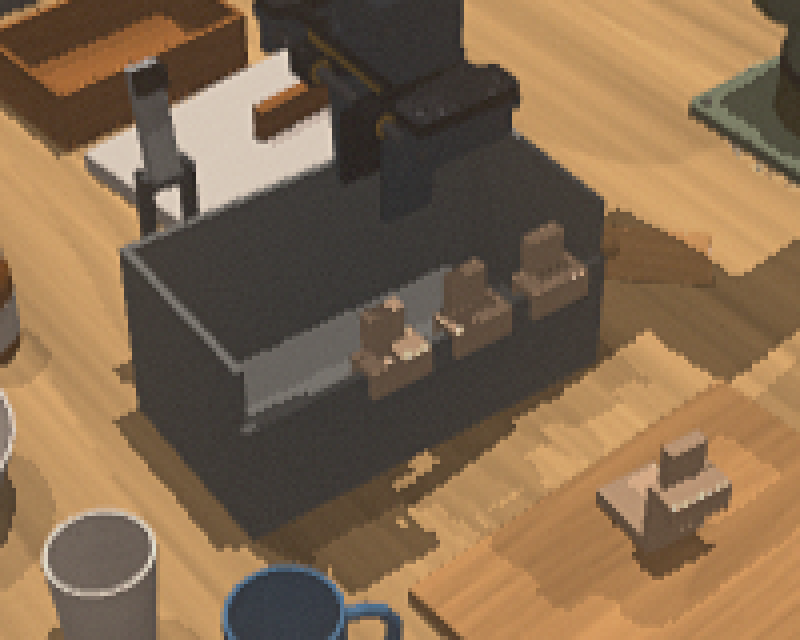

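Three sound tiles hang. Now the short one (grip with TCP at z≈0.081).

>>> step_arm(
  commands=[
    [[0,0,0],[0,0,0.067],50],
    [[-20,-30,4],[0,0,0],50],
    [[-20,-30,4],[0,0,0],50],
    [[-20,-30,4],[0,0,0],50],
    [[-20,-30,4],[0,0,0],50],
    [[-21,-30,4],[0,0,0],50],
    [[-21,-30,3],[0,0,0],50],
    [[0,0,30],[0,0,0],50],
    [[0,0,30],[0,0,0],50],
    [[0,0,30],[0,0,0],50],
    [[0,0,30],[0,0,0],50],
    [[0,0,0],[0,0,0],50],
    [[0,0,0],[0,0,0],50],
  ],
)

```text
time: 27.4
eef_pos: [0.4784, 0.2616, 0.0987]
ee_rot: [[0.993, -0.115, -0.003], [-0.115, -0.993, -0.001], [-0.002, 0.002, -1.0]]
force: [-0.1, -0.0, 0.2]
finger_gap: 0.0458
```

```bash
python3 -c "
from h import *
plan((.4795,.2622,.081),yaw=-6.6)"
```

```text
t 27.4 pos [0.4784 0.2616 0.0987] yaw -6.6 zax [-0.003 -0.001 -1.   ] F [-0.1 -0.   0.2] gap 0.0458
turn about tool z rad -0.0
to (0.4795, 0.2622, 0.081) shift [ 1.1 -0.7 17.7] n 1 each [ 1.1 -0.7 17.7]
```

>>> step_arm(
  commands=[
    [[1,-0.7,9],[0,0,0],50],
    [[0,0,9],[0,0,0],50],
    [[0,0,0],[0,0,0],50],
    [[0,0,0],[0,0,0],0],
    [[0,0,0],[0,0,0],0],
    [[0,0,0],[0,0,0],0],
    [[0,0,0],[0,0,0],0],
    [[0,0,0],[0,0,0],0],
    [[0,0,-10],[0,0,0],0],
    [[0,0,-20],[0,0,0],0],
    [[0,0,-40],[0,0,0],0],
    [[0,0,-40],[0,0,0],0],
    [[0,0,-40],[0,0,0],0],
    [[0,0,-40],[0,0,0],0],
    [[0,0,-30],[0,0,0],0],
    [[0,0,0],[0,0,0],0],
  ],
)

```text
time: 29.0
eef_pos: [0.4819, 0.2635, 0.3072]
ee_rot: [[0.993, -0.115, 0.009], [-0.115, -0.993, 0.005], [0.009, -0.006, -1.0]]
force: [0.7, -0.2, -1.6]
finger_gap: 0.0115
```

```bash
python3 -c "
from h import *
plan((.477,-.44,.3),(.477,-.44,.09),yaw=2.8)"
```

```text
t 29.0 pos [0.4819 0.2635 0.3072] yaw -6.6 zax [ 0.009  0.005 -1.   ] F [ 0.7 -0.2 -1.6] gap 0.0115
turn about tool z rad -0.164
to (0.477, -0.44, 0.3) shift [-39.2 702.4   7.2] n 18 each [-2.2 39.   0.4]
to (0.477, -0.44, 0.09) shift [  0.   0. 210.] n 6 each [ 0.  0. 35.]
```

>>> step_arm(
  commands=[
    [[0,0,0],[0,0,-0.082],0],
    [[0,0,0],[0,0,-0.082],0],
    [[-2,39,0],[0,0,0],0],
    [[-2,39,0],[0,0,0],0],
    [[-2,39,0],[0,0,0],0],
    [[-2,39,0],[0,0,0],0],
    [[-2,39,0],[0,0,0],0],
    [[-2,39,0],[0,0,0],0],
    [[-2,39,0],[0,0,0],0],
    [[-2,39,0],[0,0,0],0],
    [[-2,39,0],[0,0,0],0],
    [[-2,39,0],[0,0,0],0],
    [[-2,39,0],[0,0,0],0],
    [[-2,39,0],[0,0,0],0],
    [[-2,39,0],[0,0,0],0],
    [[-2,39,0],[0,0,0],0],
    [[-3,39,0],[0,0,0],0],
    [[-3,39,0],[0,0,0],0],
    [[-3,39,0],[0,0,0],0],
    [[-2,39,0],[0,0,0],0],
  ],
)

```text
time: 31.0
eef_pos: [0.4745, -0.4416, 0.3003]
ee_rot: [[0.999, 0.049, -0.002], [0.049, -0.999, 0.002], [-0.002, -0.002, -1.0]]
force: [0.5, -0.6, -1.3]
finger_gap: 0.0121
```

```bash
python3 -c "
from h import *
plan((.477,-.4425,.3),(.477,-.4425,.085),yaw=2.8)
p,d=capture('scene');save('s9',p)
P=wshot('w9')
B=P[(P[:,0]>.35)&(P[:,0]<.62)&(P[:,1]>-.6)&(P[:,1]<-.38)&(P[:,2]>.052)&(P[:,2]<.066)];print(len(B),rect(B))"
```

```text
t 31.0 pos [ 0.4745 -0.4416  0.3003] yaw 2.78 zax [-0.002  0.002 -1.   ] F [ 0.5 -0.6 -1.3] gap 0.0121
turn about tool z rad -0.0
to (0.477, -0.4425, 0.3) shift [2.4 1.  0.3] n 1 each [2.4 1.  0.3]
to (0.477, -0.4425, 0.085) shift [  0.   0. 215.] n 6 each [ 0.   0.  35.8]
1842 ((506.5726623535156, -458.64849853515625), (139.83047485351562, 130.2227325439453), 2.9240708351135254)
```

View pics/s9.png

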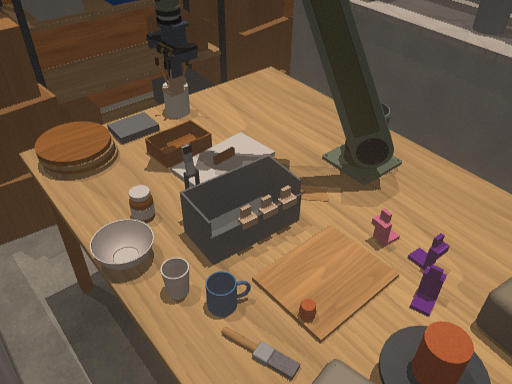

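View pics/w9.png

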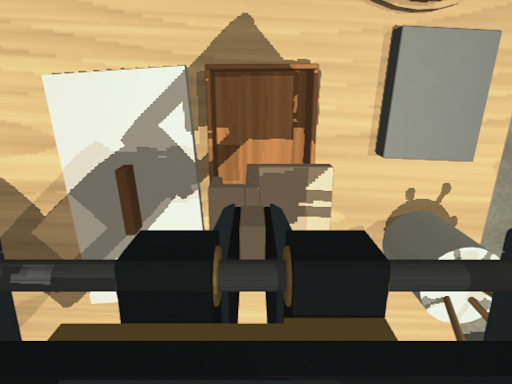

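>>> step_arm(
  commands=[
    [[2.5,1,0],[0,0,0],0],
    [[0,0,35],[0,0,0],0],
    [[0,0,35],[0,0,0],0],
    [[0,0,35],[0,0,0],0],
    [[0,0,35],[0,0,0],0],
    [[0,0,35],[0,0,0],0],
    [[0,0,25],[0,0,0],0],
    [[0,0,15],[0,0,0],0],
    [[0,0,6],[0,0,0],0],
    [[0,0,0],[0,0,0],0],
    [[0,0,0],[0,0,0],0],
  ],
)

```text
time: 32.2
eef_pos: [0.4786, -0.4412, 0.0818]
ee_rot: [[0.999, 0.049, 0.001], [0.049, -0.999, -0.001], [0.001, 0.001, -1.0]]
force: [0.5, -0.1, -0.8]
finger_gap: 0.0121
```

>>> step_arm(
  commands=[
    [[0,1,4],[0,0,0],0],
    [[0,0,3],[0,0,0],0],
    [[0,0,2],[0,0,0],0],
    [[0,0,0],[0,0,0],0],
    [[0,0,0],[0,0,0],22],
    [[0,0,0],[0,0,0],35],
    [[0,0,0],[0,0,0],40],
    [[0,0,0],[0,0,0],40],
    [[0,0,0],[0,0,0],40],
    [[0,0,-20],[0,0,0],40],
    [[0,0,-40],[0,0,0],40],
    [[0,0,-40],[0,0,0],40],
    [[0,0,-40],[0,0,0],40],
    [[0,0,-40],[0,0,0],40],
    [[0,0,-40],[0,0,0],40],
    [[0,0,-30],[0,0,0],40],
    [[-20,0,0],[0,0,0],40],
    [[-20,0,0],[0,0,0],40],
    [[0,0,0],[0,0,0],40],
  ],
)

```text
time: 34.1
eef_pos: [0.4362, -0.4444, 0.3224]
ee_rot: [[0.999, 0.047, -0.0], [0.047, -0.999, -0.001], [-0.0, 0.001, -1.0]]
force: [0.4, 0.6, 0.2]
finger_gap: 0.0367
```

```bash
python3 -c "
from h import *
plan()
wshot('w10')
for n in ['scene','top']:
    p,d=capture(n);save(n+'10',p)
    P=cloud(n,d).reshape(-1,3);P=P[~np.isnan(P[:,0])]
    def sel(x0,x1,y0,y1,z0,z1): return P[(P[:,0]>x0)&(P[:,0]<x1)&(P[:,1]>y0)&(P[:,1]<y1)&(P[:,2]>z0)&(P[:,2]<z1)]
    B=sel(.2,.62,-.37,-.1,.012,.024);print('lid',len(B),rect(B))
    B=filt(sel(.2,.6,-.37,-.15,.042,.056));print('handle',len(B),rect(B))
    B=sel(.36,.6,-.54,-.38,.065,.13);print('in crate',len(B),B.min(0),B.max(0))
"
```

```text
t 34.1 pos [ 0.4362 -0.4444  0.3224] yaw 2.7 zax [-0.    -0.001 -1.   ] F [0.4 0.6 0.2] gap 0.0367
lid 1872 ((398.50042724609375, -291.767578125), (156.83428955078125, 349.98480224609375), 89.83356475830078)
handle 3 ((406.27862548828125, -281.5396423339844), (25.84785270690918, 1.8619003295898438), 1.2680779695510864)
in crate 134 [ 0.38439163 -0.45121242  0.06515082] [ 0.50633683 -0.41253498  0.100572  ]
lid 3300 ((400.4219055175781, -286.1017150878906), (328.29541015625, 182.00315856933594), 5.989988327026367)
handle 4 ((408.9474182128906, -282.4978942871094), (7.825697898864746, 2.452288866043091), 32.04582977294922)
in crate 150 [ 0.37621584 -0.46395268  0.06500794] [ 0.57452423 -0.38717643  0.10260502]
```

View pics/w10.png

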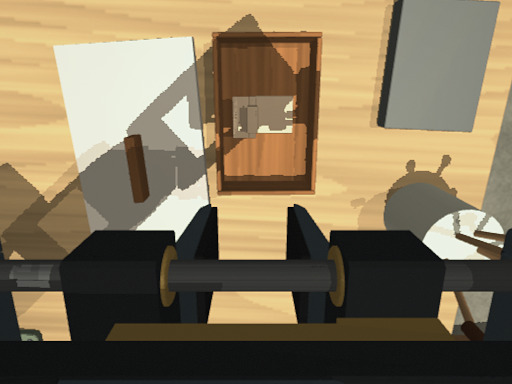

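View pics/top10.png

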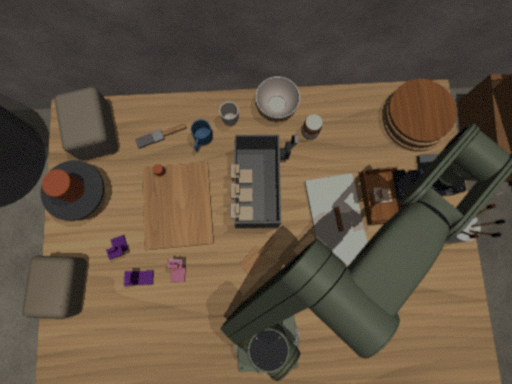

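```bash
python3 -c "
from h import *
plan((.34,-.286,.34),yaw=6)"
```

```text
t 34.2 pos [ 0.4385 -0.4443  0.3215] yaw 2.8 zax [ 0.  0. -1.] F [-0.2 -0.5  0. ] gap 0.0366
turn about tool z rad -0.056
to (0.34, -0.286, 0.34) shift [ -81.4 -167.7  -18.5] n 5 each [-16.3 -33.5  -3.7]
```

>>> step_arm(
  commands=[
    [[0,0,0],[0,0,-0.056],45],
    [[-16,-33.5,-4],[0,0,0],45],
    [[-16,-33.5,-4],[0,0,0],45],
    [[-16,-33.5,-4],[0,0,0],45],
    [[-16,-33.5,-4],[0,0,0],45],
    [[-16,-33.5,-4],[0,0,0],45],
    [[0,0,0],[0,0,0],45],
    [[0,0,0],[0,0,0],45],
  ],
)

```text
time: 35.05
eef_pos: [0.3416, -0.2859, 0.3421]
ee_rot: [[0.994, 0.106, 0.002], [0.106, -0.994, -0.001], [0.001, 0.001, -1.0]]
force: [-0.0, 0.6, -0.5]
finger_gap: 0.041
```

```bash
python3 -c "
from h import *
P=wshot('w11')
def sel(x0,x1,y0,y1,z0,z1): return P[(P[:,0]>x0)&(P[:,0]<x1)&(P[:,1]>y0)&(P[:,1]<y1)&(P[:,2]>z0)&(P[:,2]<z1)]
B=filt(sel(.2,.62,-.4,-.1,.012,.024));print('lid',len(B),rect(B),np.median(B[:,2]))
B=filt(sel(.33,.5,-.37,-.2,.044,.056));print('handle',len(B),rect(B),np.median(B[:,2]))
plan((.400,-.286,.1),(.400,-.286,.025),yaw=6)
"
```

```text
lid 26467 ((383.29400634765625, -303.3449401855469), (296.71185302734375, 208.56057739257812), 5.814282417297363) 0.017739926515129734
handle 722 ((399.1868591308594, -288.36273193359375), (88.6832046508789, 13.135542869567871), 6.050656795501709) 0.04962364579153403
t 35.1 pos [ 0.3418 -0.2865  0.3417] yaw 6.04 zax [ 0.001 -0.001 -1.   ] F [ 0.4 -0.5  0.4] gap 0.0409
turn about tool z rad 0.001
to (0.4, -0.286, 0.1) shift [ 57.9   5.6 241.7] n 7 each [ 8.3  0.8 34.5]
to (0.4, -0.286, 0.025) shift [ 0.  0. 75.] n 2 each [ 0.   0.  37.5]
```

View pics/w11.png

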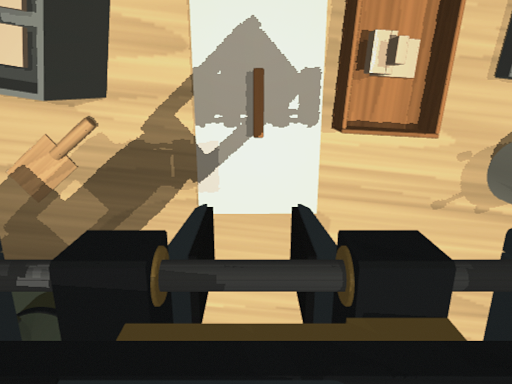

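```bash
python3 -c "
from h import *
plan((.399,-.2883,.1),(.399,-.2883,.025),yaw=6.05)
"
```

```text
t 35.1 pos [ 0.3418 -0.2865  0.3417] yaw 6.04 zax [ 0.001 -0.001 -1.   ] F [ 0.4 -0.5  0.4] gap 0.0409
turn about tool z rad -0.0
to (0.399, -0.2883, 0.1) shift [ 56.7   7.8 241.7] n 7 each [ 8.1  1.1 34.5]
to (0.399, -0.2883, 0.025) shift [ 0.  0. 75.] n 2 each [ 0.   0.  37.5]
```

>>> step_arm(
  commands=[
    [[8,1,34],[0,0,0],45],
    [[8,1,34],[0,0,0],45],
    [[8,1,34],[0,0,0],45],
    [[8,1,34],[0,0,0],45],
    [[8,1,34],[0,0,0],45],
    [[8,1,34],[0,0,0],45],
    [[8,2,34],[0,0,0],45],
    [[0,0,30],[0,0,0],45],
    [[0,0,25],[0,0,0],45],
    [[0,0,0],[0,0,0],45],
    [[0,0,0],[0,0,0],45],
  ],
)

```text
time: 36.2
eef_pos: [0.3981, -0.2889, 0.0481]
ee_rot: [[0.995, 0.104, -0.001], [0.104, -0.995, 0.001], [-0.001, -0.001, -1.0]]
force: [-0.3, 0.4, -0.0]
finger_gap: 0.0411
```

```bash
python3 -c "
from h import *
plan((.399,-.2883,.025),yaw=6.05)
"
```

```text
t 36.2 pos [ 0.3981 -0.2889  0.0481] yaw 5.99 zax [-0.001  0.001 -1.   ] F [-0.3  0.4 -0. ] gap 0.0411
turn about tool z rad -0.001
to (0.399, -0.2883, 0.025) shift [ 1.  -0.5 23.1] n 1 each [ 1.  -0.5 23.1]
```

>>> step_arm(
  commands=[
    [[1,-0.5,12],[0,0,0],45],
    [[0,0,10],[0,0,0],45],
    [[0,0,0],[0,0,0],45],
    [[0,0,0],[0,0,0],0],
    [[0,0,0],[0,0,0],0],
    [[0,0,0],[0,0,0],0],
    [[0,0,0],[0,0,0],0],
    [[0,0,0],[0,0,0],0],
    [[0,0,-5],[0,0,0],0],
    [[0,0,-15],[0,0,0],0],
    [[0,0,-30],[0,0,0],0],
    [[0,0,-35],[0,0,0],0],
    [[0,0,-35],[0,0,0],0],
    [[0,0,-35],[0,0,0],0],
    [[0,0,-35],[0,0,0],0],
    [[0,0,-35],[0,0,0],0],
    [[0,0,-35],[0,0,0],0],
    [[0,0,-35],[0,0,0],0],
    [[0,0,-30],[0,0,0],0],
    [[0,0,0],[0,0,0],0],
  ],
  newtons=45,
)

```text
time: 38.2
eef_pos: [0.3995, -0.2884, 0.3556]
ee_rot: [[0.995, 0.104, 0.007], [0.104, -0.995, -0.005], [0.006, 0.006, -1.0]]
force: [-0.2, -0.0, -2.2]
finger_gap: 0.0139
```

```bash
python3 -c "
from h import *
plan((.5413,.0047,.345),(.5413,.0047,.19),yaw=-2.76)
p,d=capture('scene');save('s12',p)"
```

```text
t 38.2 pos [ 0.3995 -0.2884  0.3556] yaw 6.0 zax [ 0.007 -0.005 -1.   ] F [-0.2 -0.  -2.2] gap 0.0139
turn about tool z rad 0.153
to (0.5413, 0.0047, 0.345) shift [ 127.5 -299.5   10.6] n 9 each [ 14.2 -33.3   1.2]
to (0.5413, 0.0047, 0.19) shift [  0.   0. 155.] n 4 each [ 0.   0.  38.7]
```

View pics/s12.png

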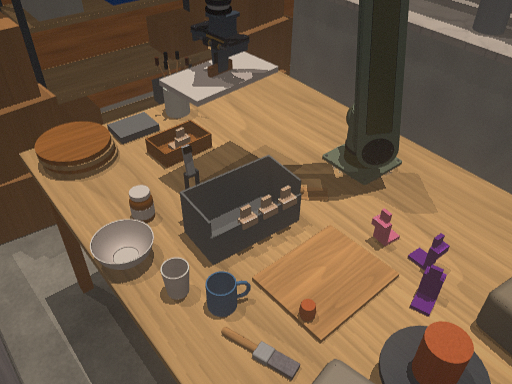

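>>> step_arm(
  commands=[
    [[0,0,0],[0,0,0.077],0],
    [[0,0,0],[0,0,0.076],0],
    [[14,-33,0],[0,0,0],0],
    [[14,-33,0],[0,0,0],0],
    [[14,-33,0],[0,0,0],0],
    [[14,-33,0],[0,0,0],0],
    [[14,-33,0],[0,0,0],0],
    [[14,-33,0],[0,0,0],0],
    [[14,-33,0],[0,0,0],0],
    [[14,-33,0],[0,0,0],0],
    [[15,-35,0],[0,0,0],0],
    [[0,0,0],[0,0,0],0],
    [[0,0,20],[0,0,0],0],
    [[0,0,20],[0,0,0],0],
    [[0,0,20],[0,0,0],0],
    [[0,0,0],[0,0,0],0],
    [[0,0,0],[0,0,0],0],
  ],
)

```text
time: 39.95
eef_pos: [0.5389, 0.0046, 0.2906]
ee_rot: [[0.999, -0.049, -0.003], [-0.049, -0.999, -0.0], [-0.003, 0.0, -1.0]]
force: [1.0, -0.3, -3.2]
finger_gap: 0.0137
```

```bash
python3 -c "
from h import *
plan((.5413,.0047,.19),yaw=-2.76)
for n in ['scene','top']:
    p,d=capture(n);save(n+'13',p)
    P=cloud(n,d).reshape(-1,3);P=P[~np.isnan(P[:,0])]
    z=bot.state()['eef_pos'][2]-.026+.018
    B=P[(abs(P[:,2]-z)<.008)&(abs(P[:,0]-.541)<.2)&(abs(P[:,1]-.0)<.12)]
    B=filt(B,4,.008);print(n,len(B),rect(B)); 
    A=np.c_[B[:,:2],np.ones(len(B))];print('plane',np.linalg.lstsq(A,B[:,2],rcond=None)[0])
"
```

```text
t 40.0 pos [0.5389 0.0046 0.2906] yaw -2.79 zax [-0.003 -0.    -1.   ] F [ 1.  -0.3 -3.2] gap 0.0137
turn about tool z rad -0.0
to (0.5413, 0.0047, 0.19) shift [  2.4  -0.3 100.6] n 3 each [ 0.8 -0.1 33.5]
scene 4284 ((540.6685791015625, 5.688285827636719), (186.19129943847656, 333.0152282714844), 87.20578002929688)
plane [-0.00365067 -0.00356479  0.28291091]
top 851 ((539.33984375, 17.49164581298828), (156.44775390625, 328.9926452636719), 86.57489013671875)
plane [0.00120179 0.00283915 0.2831287 ]
```

View pics/scene13.png

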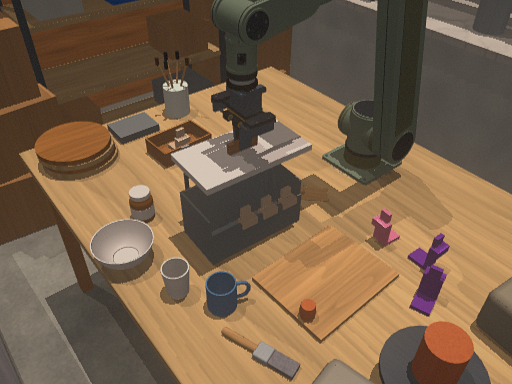

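View pics/top13.png

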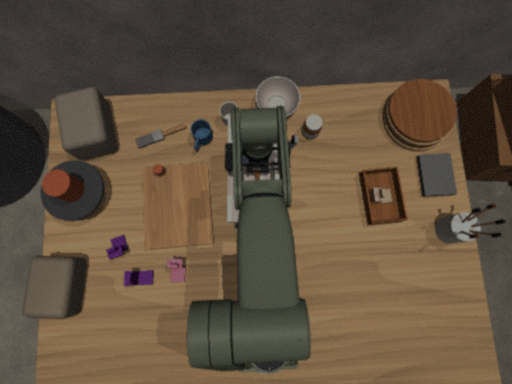

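>>> step_arm(
  commands=[
    [[2.5,0,20],[0,0,0],0],
    [[0,0,20],[0,0,0],0],
    [[0,0,20],[0,0,0],0],
    [[0,0,20],[0,0,0],0],
    [[0,0,12],[0,0,0],0],
    [[0,0,5],[0,0,0],0],
    [[0,0,0],[0,0,0],0],
    [[0,0,0],[0,0,0],0],
  ],
)

```text
time: 40.85
eef_pos: [0.5429, 0.0048, 0.1957]
ee_rot: [[0.999, -0.048, 0.002], [-0.048, -0.999, -0.0], [0.002, 0.0, -1.0]]
force: [-0.0, -0.0, -3.1]
finger_gap: 0.0139
```

```bash
python3 -c "
from h import *
plan((.5413,.0047,.169),yaw=-2.76)
p,d=capture('scene');save('s14',p[120:280,150:350].repeat(4,0).repeat(4,1))
P=cloud('scene',d).reshape(-1,3);P=P[~np.isnan(P[:,0])]
z=bot.state()['eef_pos'][2]-.026+.018
B=P[(abs(P[:,2]-z)<.006)&(abs(P[:,0]-.541)<.2)&(abs(P[:,1]-.0)<.12)]
B=filt(B,4,.008);print(len(B),rect(B))
from boxfit import loc
L=loc(B,(.5437,.0055,np.radians(-2.8)))*1000
for s,c,lo in ((L[:,0],L[:,1],'x'),(L[:,1],L[:,0],'y')): print(lo,np.percentile(s[abs(c)<60],[.3,99.7]))
"
```

```text
t 40.9 pos [0.5429 0.0048 0.1957] yaw -2.76 zax [ 0.002 -0.    -1.   ] F [-0.  -0.  -3.1] gap 0.0139
turn about tool z rad -0.0
to (0.5413, 0.0047, 0.169) shift [-1.6  0.2 26.7] n 1 each [-1.6  0.2 26.7]
4118 ((544.0694580078125, -4.9065704345703125), (207.4263458251953, 332.81463623046875), 87.29791259765625)
x [-162.89470652  166.50426512]
y [-90.38692137  91.98281517]
```

View pics/s14.png

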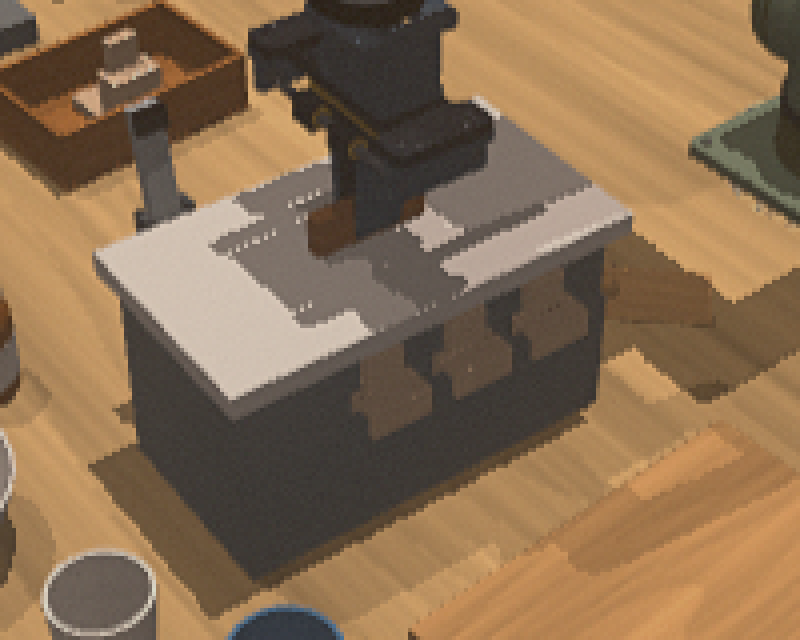

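>>> step_arm(
  commands=[
    [[-1.5,0.3,6],[0,0,0],0],
    [[0,0,6],[0,0,0],0],
    [[0,0,5],[0,0,0],0],
    [[0,0,4],[0,0,0],0],
    [[0,0,3],[0,0,0],0],
    [[0,0,0],[0,0,0],0],
    [[0,0,0],[0,0,0],0],
  ],
)

```text
time: 41.6
eef_pos: [0.5407, 0.0046, 0.1706]
ee_rot: [[0.999, -0.048, 0.0], [-0.048, -0.999, -0.0], [0.0, 0.0, -1.0]]
force: [-0.6, 0.8, -2.2]
finger_gap: 0.0138
```

>>> step_arm(
  commands=[
    [[0,0,1.5],[0,0,0],0],
    [[0,0,1],[0,0,0],0],
    [[0,0,0],[0,0,0],0],
    [[0,0,0],[0,0,0],0],
  ],
)

```text
time: 42.0
eef_pos: [0.541, 0.0046, 0.1701]
ee_rot: [[0.999, -0.048, 0.002], [-0.048, -0.999, -0.0], [0.002, 0.0, -1.0]]
force: [-2.9, -0.2, 7.3]
finger_gap: 0.0135
```

>>> step_arm(
  commands=[
    [[0,0,0],[0,0,0],22],
    [[0,0,0],[0,0,0],40],
    [[0,0,0],[0,0,0],45],
    [[0,0,0],[0,0,0],45],
    [[0,0,0],[0,0,0],45],
    [[0,0,-15],[0,0,0],45],
    [[0,0,-30],[0,0,0],45],
    [[0,0,-40],[0,0,0],45],
    [[0,0,-40],[0,0,0],45],
    [[0,0,-40],[0,0,0],45],
    [[-30,0,-30],[0,0,0],20],
    [[-30,0,-20],[0,0,0],0],
    [[-30,0,0],[0,0,0],0],
    [[-20,0,0],[0,0,0],0],
    [[0,0,0],[0,0,0],0],
    [[0,0,0],[0,0,0],0],
  ],
)

```text
time: 43.6
eef_pos: [0.4311, 0.0099, 0.3833]
ee_rot: [[0.999, -0.048, 0.001], [-0.048, -0.999, -0.0], [0.001, 0.0, -1.0]]
force: [0.6, 0.3, 0.7]
finger_gap: 0.0006
```

```bash
python3 -c "
from h import *
from boxfit import loc
plan()
for n in ['scene','top','wrist']:
    if n=='wrist': P=wshot('w15')
    else:
        p,d=capture(n);save(n+'15',p)
        P=cloud(n,d).reshape(-1,3);P=P[~np.isnan(P[:,0])]
    B=P[(abs(P[:,2]-.161)<.008)&(abs(P[:,0]-.541)<.2)&(abs(P[:,1]-.0)<.11)]
    B=filt(B,4,.008)
    A=np.c_[B[:,0]-.541,B[:,1]-.005,np.ones(len(B))];print(n,len(B),rect(B),'plane',np.linalg.lstsq(A,B[:,2],rcond=None)[0].round(4))
    C=P[(P[:,2]>.185)&(P[:,2]<.3)&(abs(P[:,0]-.637)<.03)&(P[:,1]<-.09)&(P[:,1]>-.16)]
    if len(C)>10:
        for z in np.arange(.185,.275,.01):
            c=C[abs(C[:,2]-z)<.005]
            if len(c)>2: print('  clamp z',z.round(3),len(c),c.min(0).round(3),c.max(0).round(3))
"
```

```text
t 43.6 pos [0.4311 0.0099 0.3833] yaw -2.76 zax [ 0.001 -0.    -1.   ] F [0.6 0.3 0.7] gap 0.0006
scene 4801 ((542.1749877929688, -1.4149093627929688), (199.68734741210938, 333.2725830078125), 87.07362365722656) plane [-0.0002 -0.004   0.1602]
  clamp z 0.185 12 [ 0.625 -0.11   0.185] [ 0.657 -0.101  0.19 ]
  clamp z 0.195 33 [ 0.627 -0.117  0.19 ] [ 0.65  -0.101  0.2  ]
  clamp z 0.205 28 [ 0.626 -0.117  0.2  ] [ 0.65  -0.107  0.21 ]
  clamp z 0.215 34 [ 0.626 -0.121  0.21 ] [ 0.651 -0.108  0.22 ]
  clamp z 0.225 32 [ 0.624 -0.127  0.22 ] [ 0.652 -0.111  0.23 ]
  clamp z 0.235 26 [ 0.626 -0.126  0.23 ] [ 0.649 -0.113  0.24 ]
  clamp z 0.245 24 [ 0.626 -0.126  0.24 ] [ 0.649 -0.109  0.25 ]
  clamp z 0.255 41 [ 0.625 -0.131  0.25 ] [ 0.649 -0.107  0.26 ]
  clamp z 0.265 21 [ 0.626 -0.129  0.26 ] [ 0.648 -0.112  0.266]
top 1545 ((541.6389770507812, 5.758857727050781), (177.0174560546875, 331.1251220703125), 87.39823150634766) plane [ 0.001  -0.001   0.1621]
  clamp z 0.215 4 [ 0.623 -0.117  0.217] [ 0.644 -0.111  0.219]
  clamp z 0.225 5 [ 0.624 -0.12   0.222] [ 0.645 -0.111  0.226]
  clamp z 0.235 7 [ 0.623 -0.122  0.23 ] [ 0.629 -0.113  0.239]
  clamp z 0.245 5 [ 0.623 -0.124  0.244] [ 0.64  -0.112  0.25 ]
  clamp z 0.255 13 [ 0.623 -0.129  0.251] [ 0.645 -0.11   0.259]
  clamp z 0.265 40 [ 0.624 -0.13   0.26 ] [ 0.648 -0.113  0.267]
wrist 31175 ((485.71673583984375, 7.5787200927734375), (180.47125244140625, 219.72784423828125), 87.19607543945312) plane [-0.0002  0.0004  0.1607]
```

View pics/scene15.png

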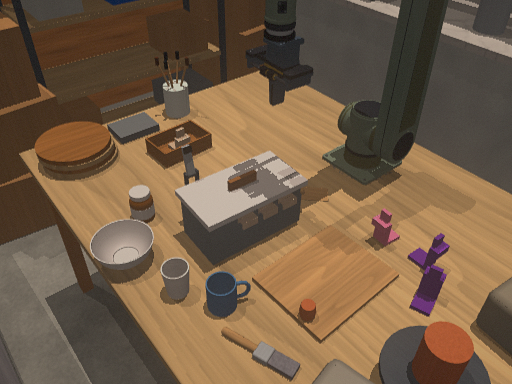

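View pics/w15.png

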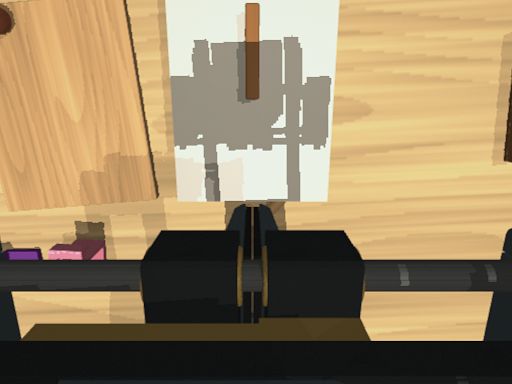

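```bash
python3 -c "
from h import *
pts=[(-175,383),(-175,240),(-127.5,244),(-108,247),(-89,241),(-73,230),(-59.5,216),(-50.7,198),(-46.5,181)]
plan(*[bw(.1,y/1000,z/1000) for y,z in pts],yaw=-2.76)"
```

```text
t 43.8 pos [0.4317 0.0098 0.3827] yaw -2.77 zax [-0.001 -0.    -1.   ] F [-0.4 -1.   0.6] gap 0.0004
turn about tool z rad -0.0
to (np.float64(0.6327573192997786), np.float64(-0.17491224553603893), 0.383) shift [209.7 174.9  -0.3] n 7 each [30. 25. -0.]
to (np.float64(0.6327573192997786), np.float64(-0.17491224553603893), 0.24) shift [  0.   0. 143.] n 4 each [ 0.   0.  35.8]
to (np.float64(0.6350445611364992), np.float64(-0.127467345654383), 0.244) shift [ -0.  -47.5  -4. ] n 2 each [ -0.  -23.8  -2. ]
to (np.float64(0.6359835341010477), np.float64(-0.10798996570296637), 0.247) shift [  0.  -19.5  -3. ] n 1 each [  0.  -19.5  -3. ]
to (np.float64(0.6368984308357359), np.float64(-0.089012005750304), 0.241) shift [  0. -19.   6.] n 1 each [  0. -19.   6.]
to (np.float64(0.637668870191263), np.float64(-0.07303056579016727), 0.23) shift [  0. -16.  11.] n 1 each [  0. -16.  11.]
to (np.float64(0.6383189283974888), np.float64(-0.05954622582380189), 0.216) shift [  0.  -13.5  14. ] n 1 each [  0.  -13.5  14. ]
to (np.float64(0.6387426700430286), np.float64(-0.050756433845726694), 0.198) shift [ 0.  -8.8 18. ] n 1 each [ 0.  -8.8 18. ]
to (np.float64(0.6389449103738544), np.float64(-0.046561305856190796), 0.181) shift [-0.  -4.2 17. ] n 1 each [-0.  -4.2 17. ]
```

>>> step_arm(
  commands=[
    [[30,25,0],[0,0,0],0],
    [[30,25,0],[0,0,0],0],
    [[30,25,0],[0,0,0],0],
    [[30,25,0],[0,0,0],0],
    [[30,25,0],[0,0,0],0],
    [[30,25,0],[0,0,0],0],
    [[30,25,0],[0,0,0],0],
    [[0,0,0],[0,0,0],0],
    [[0,0,35],[0,0,0],0],
    [[0,0,35],[0,0,0],0],
    [[0,0,35],[0,0,0],0],
    [[0,0,35],[0,0,0],0],
    [[0,0,0],[0,0,0],0],
    [[0,0,0],[0,0,0],0],
  ],
)

```text
time: 45.15
eef_pos: [0.6324, -0.1748, 0.2434]
ee_rot: [[0.999, -0.048, -0.0], [-0.048, -0.999, 0.0], [-0.0, -0.0, -1.0]]
force: [-0.2, -0.1, 0.8]
finger_gap: 0.0007
```

```bash
python3 -c "
from h import *
plan(bw(.1,-.1275,.244),yaw=-2.76)
p,d=capture('scene');save('s16',p[100:260,130:330].repeat(4,0).repeat(4,1))"
```

```text
t 45.1 pos [ 0.6324 -0.1748  0.2434] yaw -2.75 zax [-0.  0. -1.] F [-0.2 -0.1  0.8] gap 0.0007
turn about tool z rad 0.0
to (np.float64(0.6350445611364992), np.float64(-0.127467345654383), 0.244) shift [  0.4 -47.4  -0.6] n 2 each [  0.2 -23.7  -0.3]
```

View pics/s16.png

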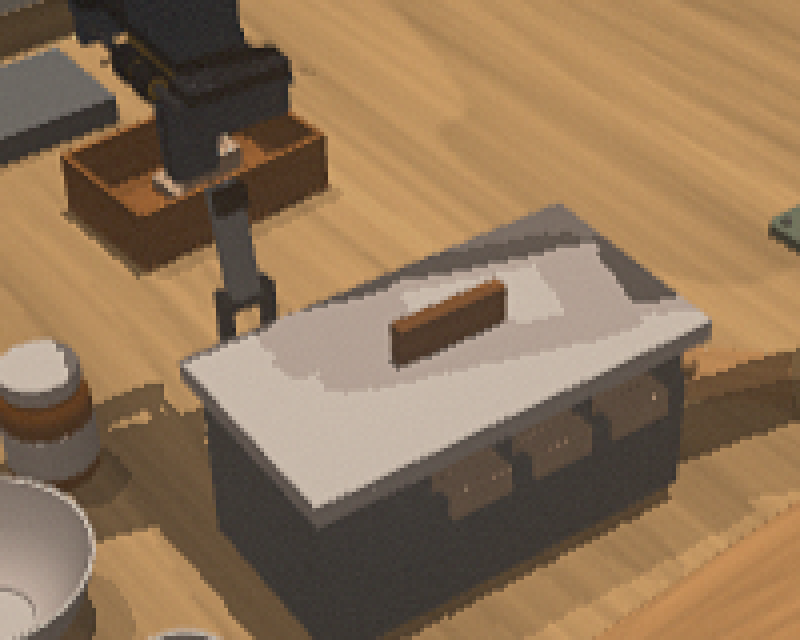

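>>> step_arm(
  commands=[
    [[0,-16,0],[0,0,0],0],
    [[0,-12,0],[0,0,0],0],
    [[0,-10,0],[0,0,0],0],
    [[0,-10,0],[0,0,0],0],
    [[0,-10,0],[0,0,0],0],
    [[0,-9,-2],[0,0,0],0],
    [[0,-9,2],[0,0,0],0],
    [[0,-10,3],[0,0,0],0],
    [[0,0,0],[0,0,0],0],
  ],
)

```text
time: 46.1
eef_pos: [0.6361, -0.0874, 0.2394]
ee_rot: [[0.999, -0.047, -0.001], [-0.047, -0.999, 0.001], [-0.001, -0.001, -1.0]]
force: [0.6, 0.2, -0.2]
finger_gap: 0.0004
```

```bash
python3 -c "
from h import *
plan(bw(.1,-.073,.23),bw(.1,-.0595,.216),bw(.1,-.0507,.198),bw(.1,-.0465,.181),yaw=-2.76)
p,d=capture('scene');save('s17',p[100:260,130:330].repeat(4,0).repeat(4,1))"
```

```text
t 46.1 pos [ 0.6361 -0.0874  0.2394] yaw -2.69 zax [-0.001  0.001 -1.   ] F [ 0.6  0.2 -0.2] gap 0.0004
turn about tool z rad 0.001
to (np.float64(0.637668870191263), np.float64(-0.07303056579016727), 0.23) shift [  0.9 -14.4   9.4] n 1 each [  0.9 -14.4   9.4]
to (np.float64(0.6383189283974888), np.float64(-0.05954622582380189), 0.216) shift [  0.  -13.5  14. ] n 1 each [  0.  -13.5  14. ]
to (np.float64(0.6387426700430286), np.float64(-0.050756433845726694), 0.198) shift [ 0.  -8.8 18. ] n 1 each [ 0.  -8.8 18. ]
to (np.float64(0.6389449103738544), np.float64(-0.046561305856190796), 0.181) shift [-0.  -4.2 17. ] n 1 each [-0.  -4.2 17. ]
```

View pics/s17.png

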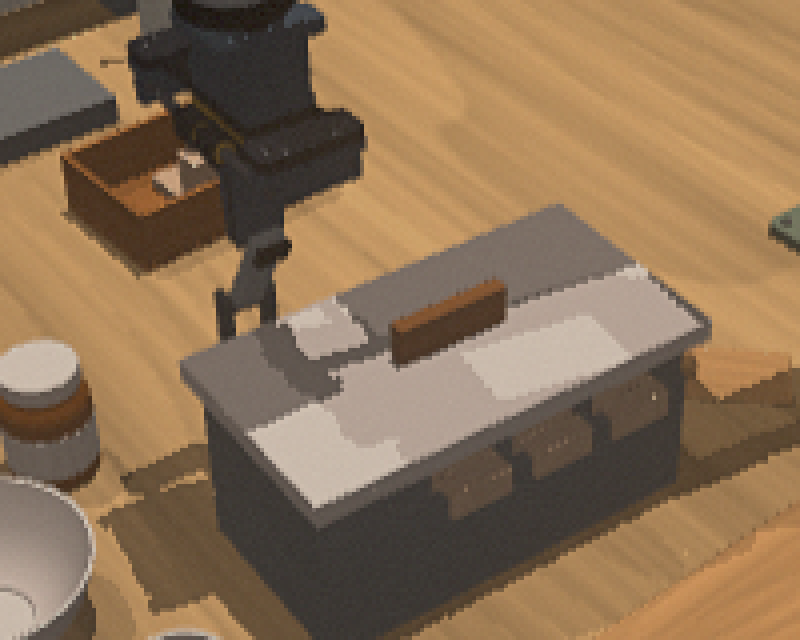

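Clamp follows at about 55°. Continue the arc.

>>> step_arm(
  commands=[
    [[1,-7,5],[0,0,0],0],
    [[0,-7,5],[0,0,0],0],
    [[0,-7,7],[0,0,0],0],
    [[0,-7,7],[0,0,0],0],
    [[0,-5,9],[0,0,0],0],
    [[0,-4,9],[0,0,0],0],
    [[0,-2,7],[0,0,0],0],
    [[0,-2,5],[0,0,0],0],
    [[0,0,0],[0,0,0],0],
    [[0,0,0],[0,0,0],0],
  ],
)

```text
time: 47.15
eef_pos: [0.6388, -0.0484, 0.1857]
ee_rot: [[0.999, -0.048, -0.001], [-0.048, -0.999, -0.0], [-0.001, 0.0, -1.0]]
force: [0.1, -0.3, -0.5]
finger_gap: 0.0007
```

>>> step_arm(
  commands=[
    [[0,0,3],[0,0,0],0],
    [[0,0,2],[0,0,0],0],
    [[0,0,1],[0,0,0],0],
    [[0,0,0.5],[0,0,0],0],
    [[0,0,0],[0,0,0],0],
  ],
)

```text
time: 47.65
eef_pos: [0.6392, -0.0482, 0.1797]
ee_rot: [[0.999, -0.048, 0.0], [-0.048, -0.999, -0.0], [0.0, 0.0, -1.0]]
force: [0.5, 0.7, 1.2]
finger_gap: 0.0004
```

>>> step_arm(
  commands=[
    [[0,0,1],[0,0,0],0],
    [[0,0,0.5],[0,0,0],0],
    [[0,0,0],[0,0,0],0],
  ],
)

```text
time: 47.95
eef_pos: [0.6393, -0.0482, 0.1793]
ee_rot: [[0.999, -0.048, 0.001], [-0.048, -0.999, -0.0], [0.001, 0.0, -1.0]]
force: [-1.0, 1.0, 5.0]
finger_gap: 0.0004
```

>>> step_arm(
  commands=[
    [[0,0,0.7],[0,0,0],0],
    [[0,0,0],[0,0,0],0],
    [[0,0,-10],[0,0,0],0],
    [[0,0,-25],[0,0,0],0],
    [[0,0,-40],[0,0,0],0],
    [[0,0,-40],[0,0,0],0],
    [[0,0,-40],[0,0,0],0],
    [[-35,0,-30],[0,0,0],0],
    [[-35,0,0],[0,0,0],0],
    [[-35,0,0],[0,0,0],0],
    [[-35,0,0],[0,0,0],0],
    [[-35,0,0],[0,0,0],0],
    [[-30,0,0],[0,0,0],0],
    [[0,0,0],[0,0,0],0],
  ],
)

```text
time: 49.35
eef_pos: [0.4312, -0.0384, 0.3636]
ee_rot: [[0.999, -0.049, 0.001], [-0.049, -0.999, -0.001], [0.001, 0.001, -1.0]]
force: [0.1, 0.2, -0.2]
finger_gap: 0.0002
```

```bash
python3 -c "
from h import *
from boxfit import loc
plan()
W=wshot('w18')
for n in ['scene','top','wrist']:
    if n=='wrist': P=W
    else:
        p,d=capture(n);save(n+'18',p);
        if n=='scene': save('s18c',p[100:260,130:330].repeat(4,0).repeat(4,1))
        P=cloud(n,d).reshape(-1,3);P=P[~np.isnan(P[:,0])]
    L=np.c_[loc(P,(.5413,.0047,np.radians(-2.76)))*1000,P[:,2]]
    m=(abs(L[:,0]-100)<11)&(L[:,1]<-22)&(L[:,1]>-105)&(L[:,2]>.165)&(L[:,2]<.3)
    C=L[m]
    if len(C)>5: print(n,len(C),np.median(C,0),'fit dz/dy',np.polyfit(C[:,1]/1000,C[:,2],1))
    m=(abs(P[:,2]-.161)<.006)&(abs(L[:,0])<170)&(abs(L[:,1])<92)
    B=P[m];A=np.c_[B[:,0]-.541,B[:,1]-.005,np.ones(len(B))];print(n,'lid plane',np.linalg.lstsq(A,B[:,2],rcond=None)[0].round(4))
"
```

```text
t 49.4 pos [ 0.4312 -0.0384  0.3636] yaw -2.78 zax [ 0.001 -0.001 -1.   ] F [ 0.1  0.2 -0.2] gap 0.0002
scene 140 [101.05641355 -60.64225233   0.17865141] fit dz/dy [-0.00836623  0.17810682]
scene lid plane [ 0.0005 -0.0018  0.1603]
top 6 [ 98.84658469 -26.69969376   0.18140668] fit dz/dy [3.0314699  0.26260718]
top lid plane [0.0007 0.0005 0.162 ]
wrist lid plane [1.000e-04 6.000e-04 1.608e-01]
```

View pics/s18c.png

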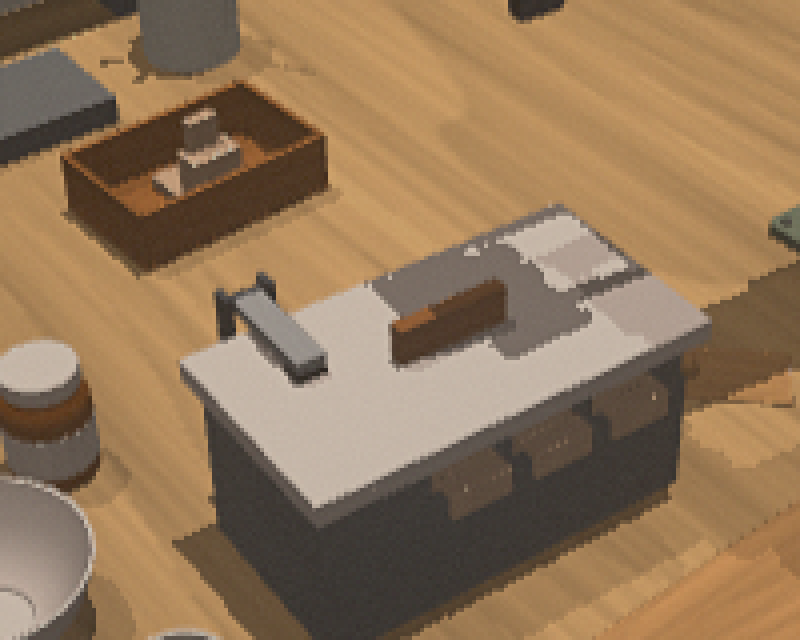

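View pics/scene18.png

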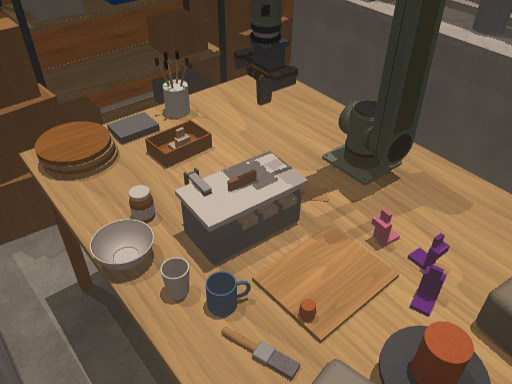

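The clamp is level on the lid (top at 178.7 mm, 179 expected), and the lid is home and level. The tile is in the crate, and the pot, mug and jar are where they were. Handing in.

```bash
python3 -c "
from cell import ticket
print(ticket.close_job())"
```

```text
the job is handed in; nothing more can be done
None
```

The job is done and handed in at about 49 s of the 210 s allowed. No verdict was reported.

- **Tiles:** The board held three sound tiles and one short misfit; there was no lipless tile. The sound tiles hang by their lips over the low rim at about x = -105, -35 and 35 in the box frame. The short one stands in the scrap crate. The tiles were last viewed whole before the lid went on. Since then only their lips show outside the rim, and those look unmoved.
- **Lid:** It had been knocked about 5 cm aside during the run, so I measured its position again before picking it up. It now sits level, with its top at about 161 mm, the height expected when fully home. The scene, top and wrist cameras gave 160.3 to 162.0 mm.
- **Clamp:** It lies level on the lid, its top at about 178.7 mm against 179 mm expected. That comes from the scene camera only, since the top camera had too few points on the clamp to confirm it. I pressed it down with about 5 N.
- **Bystanders:** The pot, mug and glaze jar look unmoved in the last picture, and the arm is clear of everything.

The only disagreement between checks was that the scene and top cameras placed the box 2 to 3 mm apart. I used a position between them, which the wrist camera confirmed. One tile touched the rim with about 13 N while being lowered, below the 40 N limit.

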